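# Fit the crank to the spring tester and load the spring to its mark

### The job

The crank is off the spring tester. Thread the crank with the toothed bore onto the tester's upright toothed shaft, wide slot over the wide tooth and fully home on the flange, then swing it clockwise (seen from above) until the plate that squeezes the spring is level with the reference pointer, without squeezing past it. Leave the crank on the shaft, and leave the pointer's setting, the other arm and everything else on the table as they are.

Things in the scene. Friction and masses are not known exactly. Their poses are not given: they have to be found in the camera images.
- crank_bore (a point): the crank that fits, lying flat, knob up: steel hub 48 mm across, 24 mm high, with a flat aluminium arm 16 mm wide and 12 mm thick, underside flush with the hub's, reaching 116 mm from the axis; 0.2 to 0.3 kg, centre of mass about 13 mm out along the arm. Point on the hub's axis half-way up (12 mm above the underside); x along the arm, z up
- crank_slot (a point): middle of the wide slot (11 mm wide) of the crank's bore, at half height, 13 mm from the axis on the arm's side (+x). The bore goes right through: 20.4 mm wide with this slot and two narrow ones (7 mm) at 120 degrees either side, all out to radius 16.2 mm, so the crank fits the shaft in one rotation only
- crank_knob (a point): centre of the black knob on the arm's end: 18 mm across, 105 mm from the hub's axis, its top 38 mm above the crank's underside
- plain_arm_bore (a point): the other arm, which does not fit: same hub and arm, but a plain round bore of 20.4 mm and no knob; same axes and point. It lies flat and is to be left alone. The two may lie in either of two places
- shaft_seat (a point): point on the tester's upright shaft's axis at the top of the flange (81 mm above the right table, flange 54 mm across), where the crank's underside rests when home; z up, x through the wide tooth and the nib on the flange under it, so the crank's x must match. It turns with the crank. Housing under the flange: 70 x 76 mm, its top 13 mm below the seat
- shaft_nose (a point): top of the shaft, 30 mm above the flange. Core 18 mm thick with a tapered nose (12 mm at the tip); three teeth 20 mm high with tapered tops, out to radius 15 mm: one 9 mm wide, two 5 mm wide at 120 degrees either side. About 1 mm of play all round in the crank's bore
- spindle (a joint): turn of the shaft in rad, 0 to 1.9, growing clockwise seen from above; each rad lowers the plate by 20 mm. It is stiff (0.45 to 0.7 N m, some 5 to 8 N at the crank's end) and stays where it is left. It starts at 0.1 to 0.5
- plate_line (a point): tip of the small tongue on the front of the tester's plate (its upper face), above the spring; it sinks as the shaft turns. Only its height counts
- ref_line (a point): tip of the reference pointer's arm (its upper face), on a thin post beside the plate; it starts 10 to 30 mm below the plate's tongue. When loaded the two upper faces are level
- tester: the spring tester, fixed: on the left table, whose top is 6 mm higher than the right one (the step is at y = 0.02): grey base 230 x 110 x 14 mm; origin on that table under the shaft's axis; the base runs from 65 mm before it to 165 mm behind it along its x; the spring column (two posts and a bridge, 92 mm wide along y, 110 mm high) stands 110 mm behind the shaft (its +x)
- stem_a: loose black round base (127 mm wide, 26 mm high) with an upright green stem 22 mm thick, 237 mm tall in all; origin under its centre
- stem_b: another such black base with a green stem, 237 mm tall; origin under its centre
- stem_c: another such black base with a green stem, 232 mm tall, on the left; origin under its centre
- mould: loose brown rubber mould block, 50 x 77 x 22 mm, lying beside the outer end of the crank; origin under its centre, 77 mm side along its y
- tape: loose roll of white tape lying flat, 58 mm across, 24 mm high; origin under its centre
- jar: loose white bottle, 46 x 46 x 71 mm, at the right; origin under its centre
- glass_bottle: loose round glass bottle, 66 mm across, 108 mm tall, at the left; origin under its centre

How it is judged:
By the outcome, as a careful person would: the job done as asked, in the order asked, and still so for the second after the job is handed in, with the robot touching nothing.
It also fails if it takes over 72 s, if anything falls off the work surface, if the arm or the gripper's body presses on something with over 40 N, if the wrist force passes 120 N, or if a joint passes its speed limit or range.

### The arm

A 6-joint arm with a two-finger parallel gripper is mounted at the origin on a cart in front of the work surface, level with it; the furniture and walls round the work are solid. World frame = base frame: x ahead of the robot, y to its left, z up, the work surface at z = 0. Lengths are in mm, angles in rad, forces in N, time in s.
With the tool pointing down it reaches from about 350 to 975 mm from the base axis. Payload 4.9 kg.
Tool frame: the origin (TCP) lies midway between the tips of the shut fingers; the grasp point (between the pads) lies bot.hold_point_z behind it (bot.hold_point_z is the distance from the TCP to the grasp point, in mm); x points along the fingers, y is the direction in which the jaws open and shut, and the axes are right-handed (so a half turn about x gives the same grasp; the last joint's range is limited). The gripper opens to 85 mm and grips with 20 to 120 N. Pads are 22 mm wide; open, the fingers measure 114 mm over their backs; the gripper's body (76 mm by 85 mm) begins 54 mm behind the grasp point. The pads swing forward as they close: fully open they stand 13 mm farther back than shut.
Start: joints at [-1.372, 0.053, 1.613, -0, 1.476, -0.119], TCP at [195.293, -593.685, 231.304] pointing down, gripper open.
Joint ranges: [-3.01, 3.01], [-1.01, 2.22], [0.06, 2.58], [-1.02, 4.17], [0.09, 2.62], [-3.14, 3.14]. Speed limits (rad/s): [2.57, 2.57, 3.14, 3.14, 3.14, 3.14].

### API

Orientations are given as a unit quaternion [x, y, z, w].
In Python, from rig import bot gives the robot as it stands.
- The arm moves only by the tool servo_tool, never from a script. Its argument "increments" is text: rows parted by semicolons, each of 5 numbers parted by spaces: the finger opening in m, from 0 to 0.0854, then the shift along the world's x, y, z in m, then the turn about the world's z in degrees. A call has 1 to 10 rows; each row is the pose to reach, as a shift and turn from the pose commanded when the call began; what a row does not reach only later rows make up. A row lasts 1/10 s, in which the tool goes at most 50 mm and 8.59 degrees, less where a joint would pass 70% of its speed; a pose out of reach is approached as far as the arm can. A call with a gripper value outside its range is refused whole. The fingers move at their own pace and stop on an object; "force" is the grip in N (left out, the last holds). Time passes only in rows, so rows that repeat a pose let the fingers close. It gives the time, the measured TCP pose, the force and the opening at its end, in the units of the state.
- bot.get_state(): the state, without advancing time (a new reading comes with each control period).
- bot.capture(name): name is "scene" or "top" or "wrist"; returns (picture, depth): 400x640x3 uint8, red, green, blue; 400x640 float32, mm along the optical axis (not along the pixel's ray), 0 where there is no reading.
- bot.camera_model(name): a dict with "fx", "fy", "cx", "cy" (pixels), "pose" (4x4, takes a point from camera to world coordinates); the wrist camera has in their place "hand_eye" (4x4, takes a point from camera to tool coordinates, whose origin is the TCP and whose axes are the tool frame's). Camera axes: x right, y up, looking along -z (the intrinsics and any distortion apply to the point x, -y, -z); pixel columns grow to the right and rows downward; lengths in mm; the calibration is good to about 2 mm. A picture is of the moment at which its call begins: read the wrist's pose just before it. camera_model takes no time and is no camera call.
- bot.sign_off(): hands the job in, once; it reports no verdict.
The state is a dict: "t": time; "joint_pos": joint angles; "dq": joint speeds; "joint_efforts": joint torques, N m; "position": TCP position; "eef_rot": TCP orientation; "ft_force": force on the tool from outside, world axes, zero at the start; "moment": the same for the moment, N m; "grip_width": finger opening in mm.
Only numpy, scipy, OpenCV 4.12 (cv2) and the standard library are available. Lean on these libraries where they do the work, as an engineer would, in place of code of your own. Each camera call takes 0.05 s, during which the arm holds its last target.

## Working session

There is one attempt and no reset: what is moved stays moved. The work goes in short steps, Python scripts to look and compute and a tool call to move; the robot and the scene stay as the last step left them, time stands still between calls to the robot, and variables do not carry over. Pictures are saved under pics/ and viewed, and the job is handed in when it is done.

Besides the shell and the picture viewer there is one more tool, called after ">>>" by a JSON object that holds its "fn" and its "kwargs", one argument or row to a line. servo_tool: Moves the arm, as the interface text tells. Its arguments: {"type":"object","properties":{"increments":{"type":"string"},"force":{"type":"number"}},"required":["increments"]}

```bash
mkdir -p pics; ls; python3 - <<'E'
from rig import bot
import cv2,numpy as np
s=bot.get_state();print(s, bot.hold_point_z)
for n in ("scene","top"):
    p,d=bot.capture(n);cv2.imwrite(f"pics/{n}0.png",p[:,:,::-1]);np.save(f"pics/{n}0.npy",d);np.save(f"pics/{n}0rgb.npy",p)
    print(n,bot.camera_model(n))
print(bot.camera_model("wrist"))
E
```

```text
pics
{'t': 0.0, 'joint_pos': array([-1.37201301e+00,  5.33687345e-02,  1.61428668e+00, -2.12072833e-05,
        1.47596399e+00, -1.19014022e-01]), 'dq': array([-0.0021545 ,  0.00064875, -0.00109694,  0.0006222 , -0.00054612,
       -0.00017184]), 'joint_efforts': array([-1.83135242e-03, -3.93679225e+01, -3.70180392e+01, -1.84492360e-04,
        7.08583262e-03,  6.77782950e-06]), 'position': array([ 195.16181291, -593.10527646,  230.06000621]), 'eef_rot': array([-0.69816225, -0.11260245,  0.69823431, -0.11117106]), 'ft_force': array([0.45661267, 0.54051772, 0.62437609]), 'moment': array([-0.00628158, -0.00715993,  0.02419882]), 'grip_width': 85.35879754889982} 18.700000000000003
scene {'fx': 509.8541403142357, 'fy': 509.8541403142357, 'cx': 314.41455150931193, 'cy': 201.36496639049787, 'pose': array([[ 7.28131432e-01,  3.14311993e-01, -6.09124444e-01,
        -4.95700064e+02],
       [-6.85258071e-01,  3.13467699e-01, -6.57388301e-01,
        -1.12709796e+03],
       [-1.56841887e-02,  8.96072527e-01,  4.43630514e-01,
         8.61230754e+02],
       [ 0.00000000e+00,  0.00000000e+00,
[... 261 characters left out ...]
32423e-01,  9.19790186e-03, -2.12245156e-02,
        -2.43850836e+01],
       [-1.91600754e-02,  1.84819894e-01,  9.82585619e-01,
         1.67497723e+03],
       [ 0.00000000e+00,  0.00000000e+00,  0.00000000e+00,
         1.00000000e+00]])}
{'fx': 327.50746625359017, 'fy': 327.50746625359017, 'cx': 325.90365464234924, 'cy': 201.9265347935792, 'hand_eye': array([[ 1.02549813e-03,  2.93009089e-01, -9.56109106e-01,
        -1.42046677e+02],
       [ 9.99999474e-01, -2.89813951e-04,  9.83757466e-04,
        -1.83809736e+00],
       [ 1.11561221e-05, -9.56109612e-01, -2.93009233e-01,
        -7.56468344e+01],
       [ 0.00000000e+00,  0.00000000e+00,  0.00000000e+00,
         1.00000000e+00]])}
```

View pics/scene0.png

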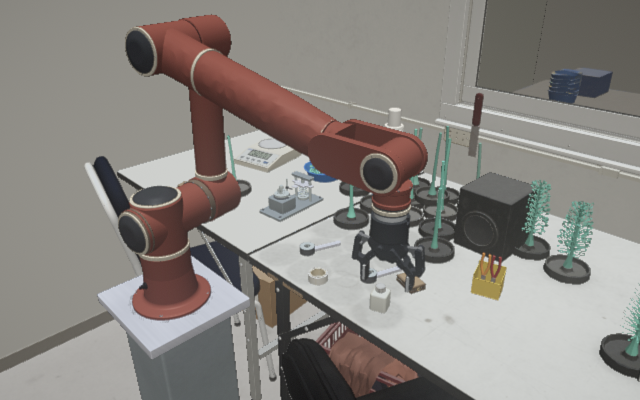

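View pics/top0.png

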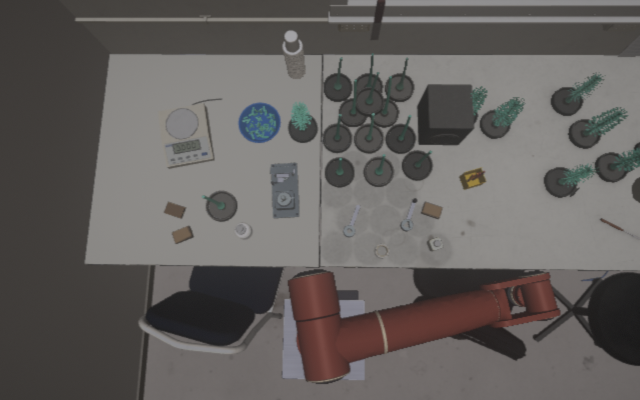

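```bash
cat > h.py <<'E'
import numpy as np,cv2
from rig import bot
from scipy.spatial.transform import Rotation as R
def tool(s):
    T=np.eye(4);T[:3,:3]=R.from_quat(s["eef_rot"]).as_matrix();T[:3,3]=s["position"];return T
def campose(n,s=None):
    m=bot.camera_model(n)
    return m,(m["pose"] if n!="wrist" else tool(s)@m["hand_eye"])
def atz(m,P,u,v,z):
    r=P[:3,:3]@np.array([(u-m["cx"])/m["fx"],-(v-m["cy"])/m["fy"],-1.]);o=P[:3,3]
    return o+r*(z-o[2])/r[2]
def proj(m,P,p):
    c=np.linalg.inv(P)@np.append(p,1.)
    return m["cx"]+m["fx"]*c[0]/-c[2],m["cy"]-m["fy"]*c[1]/-c[2]
def cloud(m,P,d):
    v,u=np.mgrid[:d.shape[0],:d.shape[1]]
    X=np.stack([(u-m["cx"])/m["fx"]*d,-(v-m["cy"])/m["fy"]*d,-d],-1)
    return X@P[:3,:3].T+P[:3,3]
def crop(img,x0,y0,w,h,k,name):
    cv2.imwrite(name,cv2.resize(img[y0:y0+h,x0:x0+w,::-1],None,fx=k,fy=k,interpolation=cv2.INTER_CUBIC))
def wristshot(name):
    s=bot.get_state();p,d=bot.capture("wrist")
    m,P=campose("wrist",s)
    cv2.imwrite(f"pics/{name}.png",p[:,:,::-1]);np.savez(f"pics/{name}.npz",p=p,d=d,P=P)
    return s,p,d,m,P
E
python3 - <<'E'
from h import *
p=np.load("pics/top0rgb.npy");crop(p,335,185,120,80,6,"pics/tc1.png");crop(p,255,150,60,80,7,"pics/tc2.png")
p=np.load("pics/scene0rgb.npy");crop(p,255,160,75,65,9,"pics/sc2.png")
E
```

```text
(no output)
```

View pics/tc1.png

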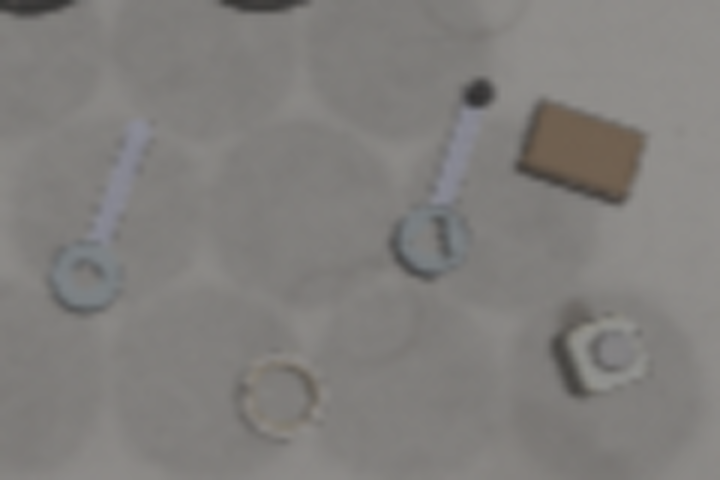

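View pics/tc2.png

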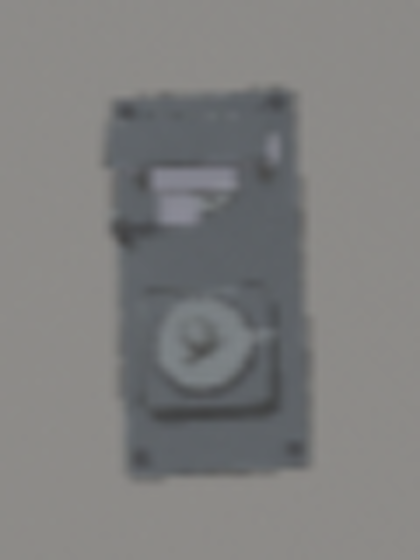

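View pics/sc2.png

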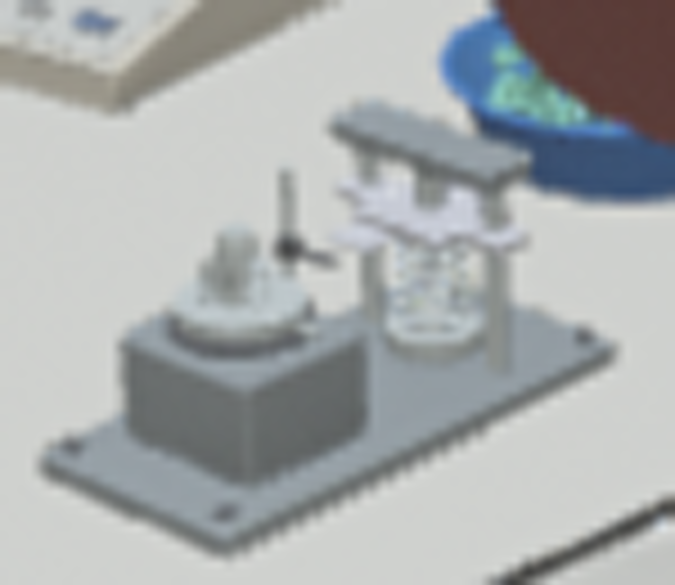

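```bash
python3 - <<'E'
from h import *
m,P=campose("top")
f=lambda n,u,v,z:print(n,atz(m,P,u,v,z).round(1))
f("hub",335+432/6,185+240/6,24);f("knob",335+479/6,185+93/6,38)
f("plainhub",335+87/6,185+276/6,24);f("plainend",335+142/6,185+122/6,12)
f("shaft",255+205/7,150+345/7,81);f("nib",255+262/7,150+335/7,81);f("nose",255+200/7,150+328/7,111)
for u,v in((432,240),(479,93)):
    pass
d=np.load("pics/top0.npy");C=cloud(m,P,d)
for n,u,v in(("hub",405,226),("knob",415,200),("shaft fl",281,201),("nose",283,197),("mould",432,210),("base",283,213)):print(n,C[v,u].round(1))
f("mould",335+582/6,185+150/6,22)
f("jar",335+605/6,185+355/6,60); f("tape",335+282/6,185+397/6,24)
E
```

```text
hub [ 447.4 -332.8   24. ]
knob [ 545.7 -364.2   38. ]
plainhub [ 420.6 -100.9   24. ]
plainend [ 528.3 -139.1   12. ]
shaft [537.6 160.1  81. ]
nib [543.7 127.9  81. ]
nose [541.5 159.7 111. ]
hub [ 443.8 -325.4   19.7]
knob [ 547.2 -364.4   40.8]
shaft fl [529.9 172.5  84.6]
nose [541.  162.  110.6]
mould [ 510.1 -436.    21.7]
base [491.9 170.6  21.1]
mould [ 510.1 -435.9   22. ]
jar [ 368.5 -436.5   60. ]
tape [ 341.1 -230.7   24. ]
```

```bash
python3 - <<'E'
from h import *
s=bot.get_state();T=tool(s);print(T.round(3))
_,P=campose("wrist",s);print(P.round(3))
E
```

```text
[[-0.00000e+00  3.12000e-01 -9.50000e-01  1.95190e+02]
 [ 2.00000e-03 -9.50000e-01 -3.12000e-01 -5.93137e+02]
 [-1.00000e+00 -2.00000e-03 -0.00000e+00  2.30198e+02]
 [ 0.00000e+00  0.00000e+00  0.00000e+00  1.00000e+00]]
[[ 3.12000e-01  9.08000e-01  2.79000e-01  2.66528e+02]
 [-9.50000e-01  3.00000e-01  8.90000e-02 -5.68013e+02]
 [-3.00000e-03 -2.93000e-01  9.56000e-01  3.72264e+02]
 [ 0.00000e+00  0.00000e+00  0.00000e+00  1.00000e+00]]
```

>>> {"fn": "servo_tool", "kwargs": {
  "increments": "0.0854 0.03 0.03 0 8; 0.0854 0.055 0.055 0 16; 0.0854 0.08 0.085 0 24; 0.0854 0.11 0.11 0 32; 0.0854 0.14 0.14 0 40; 0.0854 0.17 0.17 0 48; 0.0854 0.2 0.2 0 56; 0.0854 0.225 0.23 0 64; 0.0854 0.252 0.26 0 72; 0.0854 0.252 0.26 0 80"
}}

```text
t: 1.1
position: [449.5, -330.1, 230.7]
eef_rot: [0.461, 0.537, -0.459, 0.537]
ft_force: [-0.1, 0.5, -0.4]
grip_width: 85.4
```

>>> {"fn": "servo_tool", "kwargs": {
  "increments": "0.0854 0 0 0 8; 0.0854 0 0 0 16; 0.0854 0 0 0 24; 0.0854 0 0 0 32; 0.0854 0 0 0 40; 0.0854 0 0 0 48; 0.0854 0 0 0 56; 0.0854 0 0 0 64; 0.0854 0 0 0 64; 0.0854 0 0 0 64"
}}

```text
t: 2.1
position: [447.1, -333.5, 230.9]
eef_rot: [0.11, 0.699, -0.11, 0.698]
ft_force: [-1.6, -0.1, 0.3]
grip_width: 85.4
```

```bash
python3 - <<'E'
from h import *
s,p,d,m,P=wristshot("w1")
print(s["t"],s["position"],s["joint_pos"].round(3));print(tool(s).round(3))
E
```

```text
2.1 [ 447.12488853 -333.51827649  230.8561521 ] [-0.774 -0.107  1.77  -0.     1.479 -2.032]
[[-1.00000e-03  3.08000e-01  9.51000e-01  4.47125e+02]
 [ 1.00000e-03  9.51000e-01 -3.08000e-01 -3.33518e+02]
 [-1.00000e+00  0.00000e+00 -1.00000e-03  2.30856e+02]
 [ 0.00000e+00  0.00000e+00  0.00000e+00  1.00000e+00]]
```

View pics/w1.png

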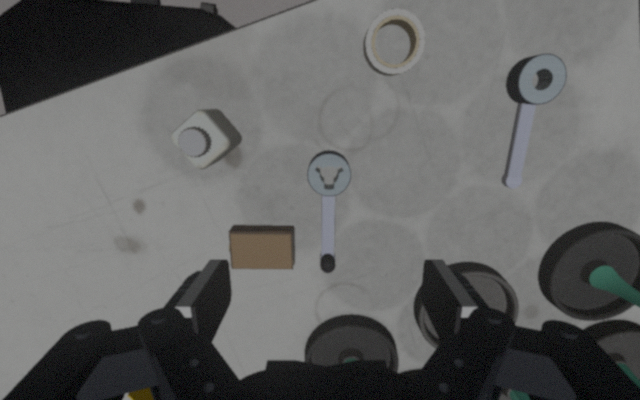

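```bash
python3 - <<'E'
from h import *
z=np.load("pics/w1.npz");p=z["p"];d=z["d"];P=z["P"];m=bot.camera_model("wrist")
print(P.round(3))
f=lambda n,u,v,h:print(n,atz(m,P,u,v,h).round(1))
f("hub",329,173,24);f("knob",327.5,263,38);f("stem",350,350,20);f("stem2",595,275,237)
C=cloud(m,P,d)
for n,u,v in(("hub",315,173),("knob",327,263),("arm",328,220),("table",290,200),("stem",350,330),("stem2",600,275)):print(n,C[v,u].round(1))
print(proj(m,P,tool(bot.get_state())[:3,3]))
crop(p,280,140,100,145,4,"pics/w1c.png")
E
```

```text
[[ 3.08000e-01 -9.10000e-01 -2.78000e-01  3.76395e+02]
 [ 9.51000e-01  2.95000e-01  8.90000e-02 -3.08524e+02]
 [ 1.00000e-03 -2.92000e-01  9.57000e-01  3.72960e+02]
 [ 0.00000e+00  0.00000e+00  0.00000e+00  1.00000e+00]]
hub [ 447.6 -327.6   24. ]
knob [ 543.1 -360.2   38. ]
stem [ 681.1 -373.7   20. ]
stem2 [ 488.5 -212.8  237. ]
hub [ 442.9 -342.1   24.1]
knob [ 543.7 -361.    36.5]
arm [ 502.8 -346.5   12.7]
table [ 469.7 -383.4   -1.6]
stem [ 658.8 -366.3   10.5]
stem2 [658.4 -63.7  33.1]
(np.float64(321.413074275298), np.float64(265.0004822347292))
```

View pics/w1c.png

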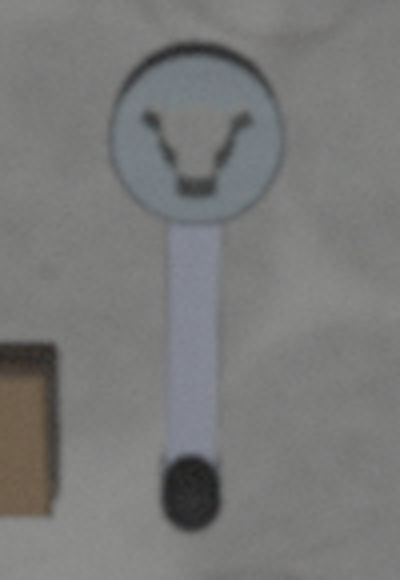

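>>> {"fn": "servo_tool", "kwargs": {
  "increments": "0.0854 0.003 0.048 0 2; 0.0854 0.007 0.096 0 4; 0.0854 0.01 0.144 0 6; 0.0854 0.015 0.192 0 8; 0.0854 0.02 0.24 0 10; 0.0854 0.03 0.288 0 12; 0.0854 0.045 0.334 0 14; 0.0854 0.065 0.38 0 16; 0.0854 0.09 0.42 0 17; 0.0854 0.115 0.46 0 17"
}}

```text
t: 3.15
position: [562.8, 128.5, 231.5]
eef_rot: [0.005, 0.707, -0.005, 0.707]
ft_force: [-0.0, -0.5, 0.7]
grip_width: 85.2
```

>>> {"fn": "servo_tool", "kwargs": {
  "increments": "0.0854 0.025 0.02 -0.015 0; 0.0854 0.048 0.038 -0.03 0; 0.0854 0.048 0.038 -0.056 0; 0.0854 0.048 0.038 -0.056 0; 0.0854 0.048 0.038 -0.056 0"
}}

```text
t: 3.65
position: [609.7, 164.1, 174.7]
eef_rot: [0.005, 0.708, -0.005, 0.706]
ft_force: [0.8, 0.0, -0.2]
grip_width: 85.6
```

```bash
python3 - <<'E'
from h import *
s,p,d,m,P=wristshot("w2")
print(s["t"],s["position"],s["joint_pos"].round(3));print(tool(s).round(3))
E
```

```text
3.65 [609.68578212 164.14093768 174.70675275] [ 0.145  0.109  1.65  -0.     1.385 -1.411]
[[-2.00000e-03  1.50000e-02  1.00000e+00  6.09686e+02]
 [-0.00000e+00  1.00000e+00 -1.50000e-02  1.64141e+02]
 [-1.00000e+00 -0.00000e+00 -2.00000e-03  1.74707e+02]
 [ 0.00000e+00  0.00000e+00  0.00000e+00  1.00000e+00]]
```

View pics/w2.png

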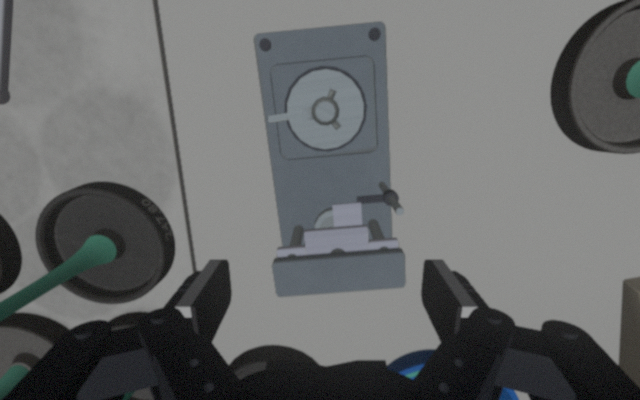

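```bash
python3 - <<'E'
from h import *
z=np.load("pics/w2.npz");p=z["p"]
crop(p,255,50,140,115,5,"pics/w2a.png");crop(p,300,180,115,65,6,"pics/w2b.png")
d=z["d"];m=bot.camera_model("wrist");C=cloud(m,z["P"],d)
np.set_printoptions(linewidth=250)
print(C[180:232:2,330:410:3,2].round(0).astype(int))
E
```

```text
[[ 20  20  21  20  19  19  17  20  20  19  20  19  18  18  19  20  20  20  20  20   6   5   5   6   5   5   5]
 [ 19  20  19  19  19  21  20  19  19  19  19  20  20  20  18  19  19  26  20  19   6   6   5   5   6   5   6]
 [ 20  20  20  19  19  19  19  19  19  20  19  20  19  19  20  19  22  30  35  20   5   5   5   5   5   5   6]
 [ 19  18  18  19  19  19  20  19  19  18  19  18  19  19  20  19  21  36  41  19   6   5   5   5   6   6   5]
 [ 20  20  19  17  20  19  18  20  20  20  19  19  19  20  19  18  18  38  47  49   5   6   6   6   5   6   5]
 [ 18  20  19  18  18  19  20  20  19  20  20  19  20  19  19  19  19  20  60  63  68  64   6   4   4   5   5]
 [ 19  20  20  19  20  19  21  19  19  20  21  21  19  19  20  19  18  20  63  69  68  69   6   6   4   6   7]
 [ 18  20  20  20  18  20  19  20  19  20  18  20  18  20  64  64  65  65  66  69  69  69  70   6   5   5   4]
 [ 18  21  19  19  19  19  20  18  19  65  64  64  66  65  65  64  66  66  69  69  73  72  68   5   4   5   6]
 [ 19  18  19  20  19  20  19  19  19  65  64  64  64  65  65  65  64  63  69  70  75  79  69   5   5
[... 1086 characters left out ...]
  19  19   5   6   5   6 317   5]
 [ 43  77  77  76  79  77  77  77  77  76  76  19  19  23  26  25  19  20  19  20  19   5   6   6   5   5   5]
 [ 50  50  78  78  77  78  78  78  76  77  76  19  21  26  32  31  19  18  19  19  19   5   6   5   6   5   6]
 [ 52  56  78  77  77  77  77  78  77  76  78  80  18  31  37  37  32  19  19  20  19   6   6   5   6   6   5]
 [ 79  78  78  79  79  81  80  81  81  82  81  82  82  33  41  43  42  20  19  19  18   6   5   4   5   5   5]
 [ 81  81  82  81  82  81  82  84  83  82  83  83  82  35  43  46  46  20  20  20  19   6   4   6   5   6   5]
 [ 83  82  83  82  83  83  84  83  83  84  83  83  83  19  48  52  52  20  18  19  19   5   5   6   5   6   5]]
```

View pics/w2a.png

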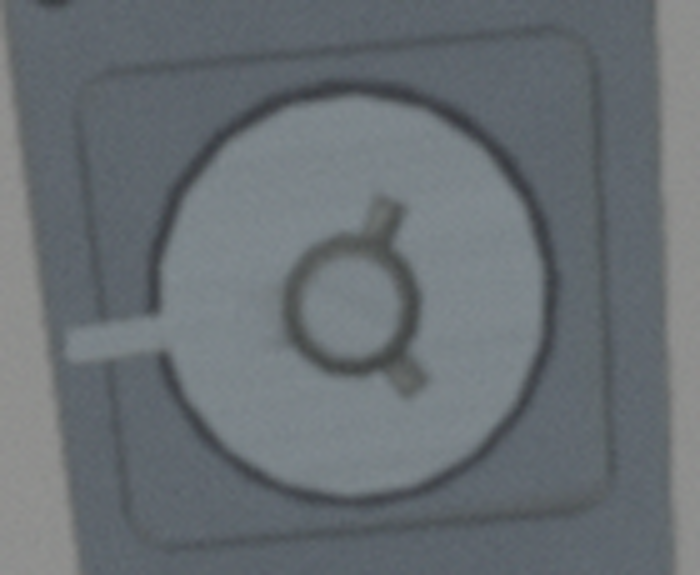

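View pics/w2b.png

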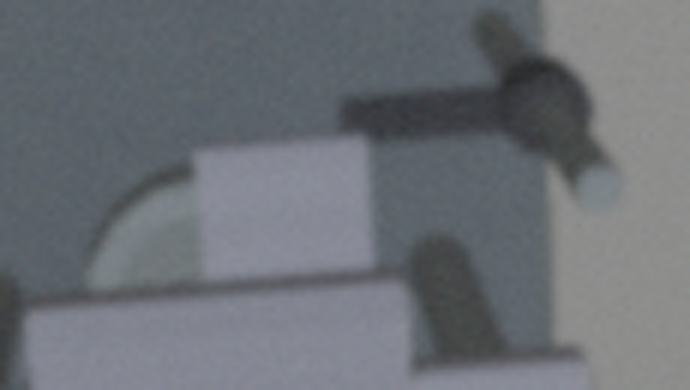

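```bash
python3 - <<'E'
from h import *
z=np.load("pics/w2.npz");d=z["d"];P=z["P"];m=bot.camera_model("wrist");C=cloud(m,P,d)
Z=C[...,2]
a=Z[206:222,336:359];print("tongue",np.median(a),a.mean(),a.std())
a=Z[197:201,359:380];print("ref",np.median(a),a.mean(),a.std(),a.round(0))
for n,sl in(("flange",np.s_[125:140,318:335]),("flangeL",np.s_[100:120,292:305]),("nose",np.s_[107:115,322:331]),("house",np.s_[65:72,285:300]),("houseR",np.s_[130:150,366:372]),("base",np.s_[160:180,300:330]),("table",np.s_[100:180,400:500]),("bridge",np.s_[265:285,290:390])):
    print(n,np.median(Z[sl]).round(2))
# depth segmentation flange
mk=(abs(Z-81)<3.5)&(np.indices(Z.shape)[0]<160)&(np.indices(Z.shape)[1]>255)&(np.indices(Z.shape)[1]<390)
n,l,st,ce=cv2.connectedComponentsWithStats(mk.astype(np.uint8));i=1+st[1:,4].argmax();print(st[i],ce[i])
ys,xs=np.where(l==i);c=cv2.minEnclosingCircle(np.stack([xs,ys],1)[xs>287].astype(np.float32));print(c)
f=lambda n,u,v,h:print(n,atz(m,P,u,v,h).round(1))
f("flange c (rgb)",255+355/5,50+297/5,81)
f("nib end",255+67/5,50+345/5,81);f("nib root",255+160/5,50+333/5,81)
f("nose tip",255+353/5,50+303/5,111)
f("nose base ctr",255+353/5,50+303/5,103)
f("tooth1 end",255+390/5,50+203/5,100);f("tooth2 end",255+414/5,50+385/5,100)
f("tongue tip",300+280/6,180+145/6,77);f("ref",300+345/6,180+115/6,65)
E
```

```text
tongue 77.09618522576544 77.10584145078433 0.645722564534847
ref 64.59159436264954 64.6279711594245 0.6913062884412002 [[65. 65. 64. 65. 65. 65. 64. 65. 64. 65. 65. 65. 64. 65. 66. 64. 65. 63.
  65. 64. 64.]
 [64. 64. 64. 64. 64. 64. 65. 64. 64. 65. 65. 66. 65. 65. 65. 66. 65. 66.
  65. 64. 66.]
 [65. 64. 64. 65. 64. 66. 65. 65. 65. 64. 65. 64. 64. 65. 65. 64. 64. 65.
  64. 65. 65.]
 [66. 64. 64. 64. 64. 63. 64. 65. 66. 64. 63. 66. 65. 63. 65. 64. 64. 64.
  65. 66. 64.]]
flange 80.37
flangeL 80.49
nose 110.49
house 66.93
houseR 67.18
base 19.38
table 5.41
bridge 115.34
[ 267   68   97   81 3988] [323.26705115 107.73696088]
((324.56988525390625, 107.98925018310547), 40.01490783691406)
flange c (rgb) [540.2 167.5  81. ]
nib end [546.  127.1  81. ]
nib root [544.6 140.2  81. ]
nose tip [540.3 167.2 111. ]
nose base ctr [540.5 167.2 103. ]
tooth1 end [528.5 172.  100. ]
tooth2 end [550.9 174.9 100. ]
tongue tip [610.5 182.3  77. ]
ref [610.1 191.7  65. ]
```

>>> {"fn": "servo_tool", "kwargs": {
  "increments": "0.0854 -0.007 0 0 -8; 0.0854 -0.014 0 0 -16; 0.0854 -0.021 0 0 -24; 0.0854 -0.028 0 0 -32; 0.0854 -0.035 0 0 -40; 0.0854 -0.042 0 0 -48; 0.0854 -0.05 0 0 -56; 0.0854 -0.06 0 0 -64; 0.0854 -0.07 0 0 -72; 0.0854 -0.07 0 0 -80"
}}

```text
t: 4.7
position: [540.2, 164.0, 177.8]
eef_rot: [0.461, 0.536, -0.459, 0.538]
ft_force: [-0.6, 0.0, -0.4]
grip_width: 85.2
```

>>> {"fn": "servo_tool", "kwargs": {
  "increments": "0.0854 0 0 0 0; 0.0854 0 0 0 0"
}}

```text
t: 4.9
position: [540.9, 164.1, 177.0]
eef_rot: [0.458, 0.538, -0.457, 0.54]
ft_force: [0.3, 0.3, -0.2]
grip_width: 85.7
```

```bash
python3 - <<'E'
from h import *
s,p,d,m,P=wristshot("w3")
print(s["t"],s["position"],s["joint_pos"].round(3));print(tool(s).round(3))
print(proj(m,P,[540,167,81]))
u,v=map(int,proj(m,P,[540,167,81]));print(u,v);crop(p,u-70,v-60,140,115,5,"pics/w3a.png")
E
```

```text
4.9 [540.94714685 164.10430605 177.0384487 ] [ 0.163 -0.051  1.809 -0.     1.381  0.   ]
[[ 3.00000e-03  9.87000e-01  1.62000e-01  5.40947e+02]
 [ 0.00000e+00  1.62000e-01 -9.87000e-01  1.64104e+02]
 [-1.00000e+00  3.00000e-03  0.00000e+00  1.77038e+02]
 [ 0.00000e+00  0.00000e+00  0.00000e+00  1.00000e+00]]
(np.float64(324.1926437407853), np.float64(203.17176242325527))
324 203
```

View pics/w3.png

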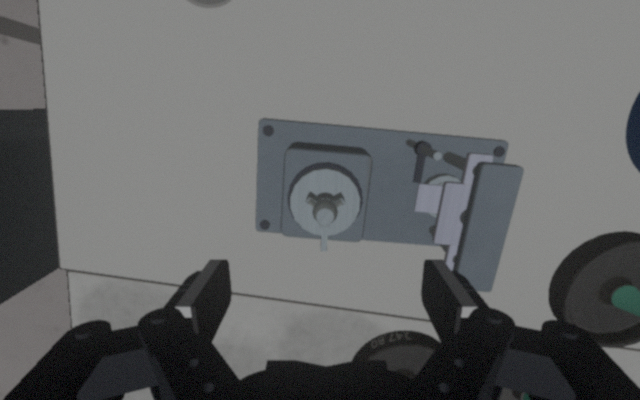

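View pics/w3a.png

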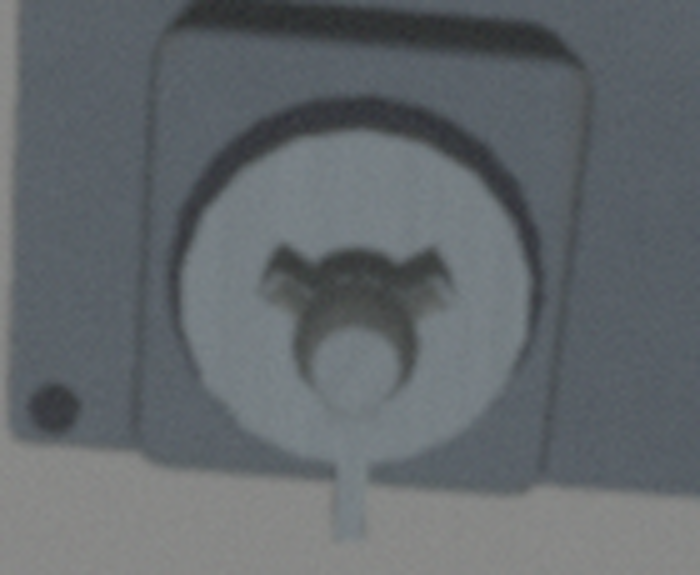

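```bash
python3 - <<'E'
from h import *
z=np.load("pics/w3.npz");P=z["P"];m=bot.camera_model("wrist");p=z["p"]
f=lambda n,u,v,h:print(n,atz(m,P,u,v,h).round(1))
f("flange",254+355/5,143+297/5,81);f("nose",254+357/5,143+368/5,111)
f("nibend",254+349/5,143+540/5,81);f("nib root",254+351/5,143+468/5,81)
# ellipse fits on both pics: edges of flange (depth jump)
for n,c0 in(("w2",(326,109)),("w3",(325,202))):
    q=np.load(f"pics/{n}.npz");C=cloud(m,q["P"],q["d"]);Z=C[...,2]
    yy,xx=np.indices(Z.shape)
    mk=(Z>77)&(Z<114)&(np.hypot(xx-c0[0],yy-c0[1])<45)
    # radial outermost
    X=C[mk&(abs(Z-80.5)<2.5)][:,:2]
    from scipy.optimize import least_squares
    best=None
    a=np.arctan2(X[:,1]-X[:,1].mean(),X[:,0]-X[:,0].mean());r=np.hypot(*(X-X.mean(0)).T)
    pts=[]
    for k in np.linspace(-np.pi,np.pi,60):
        s=np.where(abs(a-k)<.06)[0]
        if len(s): pts.append(X[s[r[s].argmax()]])
    pts=np.array(pts)
    sol=least_squares(lambda t:np.hypot(pts[:,0]-t[0],pts[:,1]-t[1])-t[2],[540,167,27],loss="soft_l1",f_scale=.5)
    print(n,sol.x.round(2))
E
```

```text
flange [540.5 167.7  81. ]
nose [540.9 167.  111. ]
nibend [546.1 127.6  81. ]
nib root [544.4 139.9  81. ]
w2 [540.05 166.4   26.62]
w3 [540.06 167.17  26.63]
```

>>> {"fn": "servo_tool", "kwargs": {
  "increments": "0.0854 -0.015 -0.03 0.03 6; 0.0854 -0.03 -0.078 0.05 12; 0.0854 -0.045 -0.126 0.05 18; 0.0854 -0.06 -0.174 0.05 24; 0.0854 -0.07 -0.222 0.05 30; 0.0854 -0.08 -0.27 0.05 36; 0.0854 -0.085 -0.318 0.05 43; 0.0854 -0.09 -0.366 0.05 50; 0.0854 -0.093 -0.414 0.03 56; 0.0854 -0.093 -0.462 0 61.7"
}}

```text
t: 5.95
position: [447.9, -293.9, 182.1]
eef_rot: [0.115, 0.696, -0.117, 0.699]
ft_force: [0.8, 0.1, 0.3]
grip_width: 85.6
```

>>> {"fn": "servo_tool", "kwargs": {
  "increments": "0.0854 0 -0.0296 -0.03 0; 0.0854 0 -0.0296 -0.06 0; 0.0854 0 -0.0296 -0.08 0; 0.0854 0 -0.0296 -0.08 0; 0.0854 0 -0.0296 -0.08 0"
}}

```text
t: 6.45
position: [447.5, -320.1, 100.4]
eef_rot: [0.117, 0.697, -0.117, 0.697]
ft_force: [-0.6, 0.2, 0.1]
grip_width: 85.5
```

```bash
python3 - <<'E'
from h import *
s,p,d,m,P=wristshot("w4")
print(s["t"],s["position"],s["joint_pos"].round(3));print(tool(s).round(3))
crop(p,230,100,200,150,4,"pics/w4c.png")
E
```

```text
6.45 [ 447.46093028 -320.12453231  100.35769673] [-0.756 -0.006  1.901 -0.     1.247 -1.995]
[[ 0.00000e+00  3.26000e-01  9.45000e-01  4.47461e+02]
 [-0.00000e+00  9.45000e-01 -3.26000e-01 -3.20125e+02]
 [-1.00000e+00 -0.00000e+00  0.00000e+00  1.00358e+02]
 [ 0.00000e+00  0.00000e+00  0.00000e+00  1.00000e+00]]
```

View pics/w4c.png

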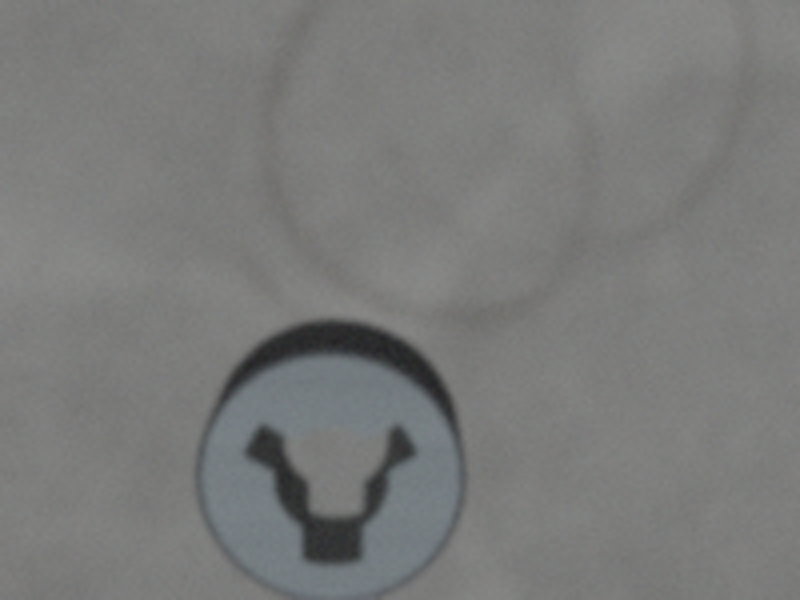

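```bash
python3 - <<'E'
from h import *
z=np.load("pics/w4.npz");P=z["P"];m=bot.camera_model("wrist");p=z["p"]
print("hub",atz(m,P,312.5,218.75,24).round(1))
C=cloud(m,P,z["d"]);Z=C[...,2];print(np.median(Z[100:170,260:400]))
yy,xx=np.indices(Z.shape);mk=(abs(Z-24)<4)&(np.hypot(xx-312,yy-219)<45);X=C[mk][:,:2];print(np.median(C[mk][:,2]),cv2.minEnclosingCircle(X.astype(np.float32)))
crop(p,200,100,240,180,3.3,"pics/w4d.png")
z=atz(m,P,230+332/4,100+540/4,24);print("slot",z, atz(m,P,230+265/4,100+447/4,24),atz(m,P,230+402/4,100+447/4,24))
E
```

```text
hub [ 449.  -328.4   24. ]
-0.6445230141177518
23.244590856783972 ((449.1960754394531, -328.8273010253906), 24.422277450561523)
slot [ 460.77582121 -332.23660887   24.        ] [ 440.30259095 -337.42393577   24.        ] [ 448.17386621 -314.64108078   24.        ]
```

View pics/w4d.png

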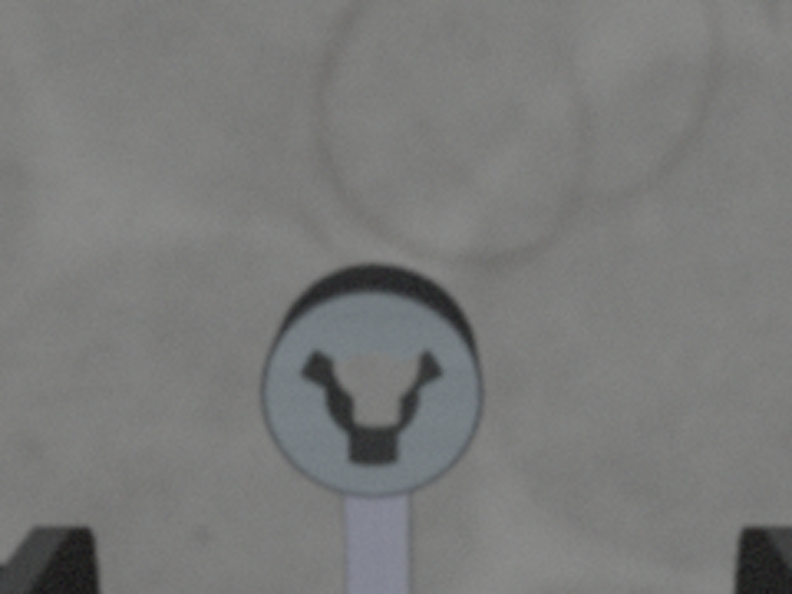

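>>> {"fn": "servo_tool", "kwargs": {
  "increments": "0.0854 0.0015 -0.0083 -0.02 0; 0.0854 0.0015 -0.0083 -0.05 0; 0.0854 0.0015 -0.0083 -0.075 0; 0.0854 0.0015 -0.0083 -0.09 0; 0.0854 0.0015 -0.0083 -0.097 0; 0.0854 0.0015 -0.0083 -0.097 0; 0.0854 0.0015 -0.0083 -0.097 0"
}}

```text
t: 7.2
position: [449.8, -329.0, 4.4]
eef_rot: [0.117, 0.697, -0.118, 0.698]
ft_force: [-0.4, -0.1, 0.6]
grip_width: 85.3
```

>>> {"fn": "servo_tool", "kwargs": {
  "increments": "0.0 -0.0005 0.0005 -0.0015 0; 0.0 -0.0005 0.0005 -0.0015 0; 0.0 -0.0005 0.0005 -0.0015 0; 0.0 -0.0005 0.0005 -0.0015 0; 0.0 -0.0005 0.0005 -0.0015 0; 0.0 -0.0005 0.0005 -0.0015 0; 0.0 -0.0005 0.0005 -0.0015 0; 0.0 -0.0005 0.0005 -0.0015 0",
  "force": 80
}}

```text
t: 8.0
position: [449.1, -328.5, 2.6]
eef_rot: [0.117, 0.697, -0.118, 0.698]
ft_force: [-0.6, 0.4, 6.0]
grip_width: 45.5
```

```bash
python3 - <<'E'
from h import *
s=bot.get_state();print(s)
E
```

```text
{'t': 8.0, 'joint_pos': array([-7.65288912e-01,  1.47055963e-01,  1.92633307e+00, -1.45663559e-04,
        1.06607466e+00, -2.00281541e+00]), 'dq': array([ 3.87520207e-05,  9.19936606e-04, -1.22347990e-03, -3.10550207e-03,
        3.00965904e-03,  6.66091769e-05]), 'joint_efforts': array([ 2.27254545e-01, -3.35482228e+01, -2.77068901e+01,  1.06071036e-01,
       -1.54551426e-01, -1.87367719e-02]), 'position': array([ 449.07515387, -328.53051882,    2.64461492]), 'eef_rot': array([ 0.11679813,  0.69671963, -0.11772099,  0.6979124 ]), 'ft_force': array([-0.58850649,  0.35735937,  5.95623538]), 'moment': array([ 0.03328425,  0.12911761, -0.08010583]), 'grip_width': 45.506996669964714}
```

>>> {"fn": "servo_tool", "kwargs": {
  "increments": "0.0 0 0 0.01 0; 0.0 0 0 0.03 0; 0.0 0 0 0.06 0; 0.0 0 0 0.1 0; 0.0 0 0 0.14 0; 0.0 0 0 0.14 0; 0.0 0 0 0.14 0"
}}

```text
t: 8.7
position: [448.5, -327.8, 142.3]
eef_rot: [0.117, 0.697, -0.118, 0.698]
ft_force: [0.3, 0.2, -1.6]
grip_width: 45.2
```

```bash
python3 - <<'E'
from h import *
s,p,d,m,P=wristshot("w5")
print(s["t"],s["position"],s["grip_width"],s["ft_force"])
crop(p,200,170,240,180,3.3,"pics/w5d.png")
E
```

```text
8.7 [ 448.49982731 -327.80186837  142.29425593] 45.1733951454253 [ 0.27103516  0.21845122 -1.58726459]
```

View pics/w5.png

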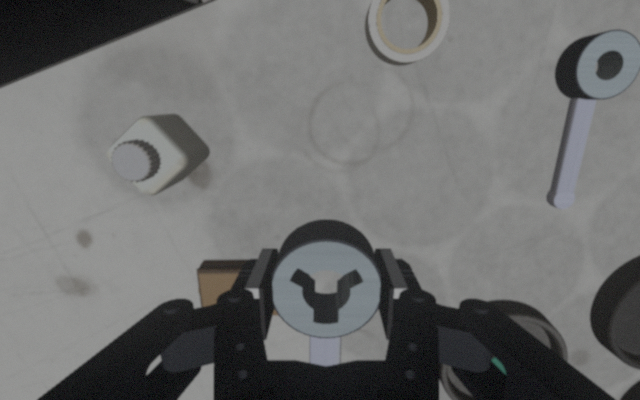

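View pics/w5d.png

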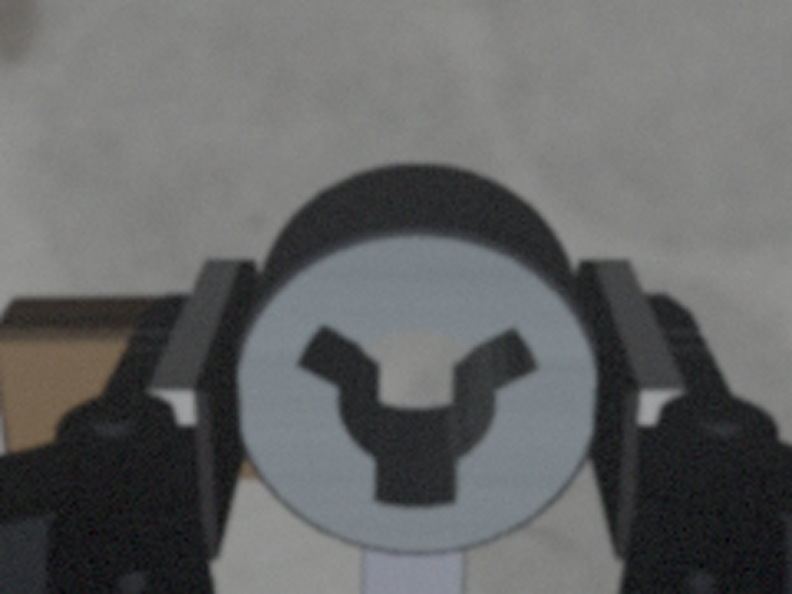

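```bash
cat >> h.py <<'E'
def heldhub(name,s):
    z=np.load(f"pics/{name}.npz");P=z["P"];m=bot.camera_model("wrist");C=cloud(m,P,z["d"]);T=tool(s)
    yy,xx=np.indices(z["d"].shape)
    L=(C-T[:3,3])@T[:3,:3]   # tool coords
    mk=(np.hypot(xx-326,yy-289)<58)&(abs(L[...,0]+21.4)<5)&(z["d"]>0)&(abs(L[...,1])<23.5)&(abs(L[...,2])<30)
    X=L[mk];A=np.c_[X[:,1:],np.ones(len(X))];k,*_=np.linalg.lstsq(A,X[:,0],rcond=None)
    print("plane x=ay+bz+c",k.round(4)," n",len(X))
    print("z range by |y|<2:",np.percentile(X[abs(X[:,1])<4][:,2],[1,99]),"y range",np.percentile(X[:,1],[.5,99.5]))
    c=cv2.minEnclosingCircle(X[:,1:].astype(np.float32));print("circle y,z,r",c)
E
python3 - <<'E'
from h import *
s=bot.get_state();heldhub("w5",s)
z=np.load("pics/w5.npz");P=z["P"];m=bot.camera_model("wrist");T=tool(s)
q=lambda u,v,h:((atz(m,P,u,v,h)-T[:3,3])@T[:3,:3]).round(2)
print("hub",q(200+418/3.3,170+393/3.3,163.7))
print("slots",q(200+320/3.3,170+352/3.3,163.7),q(200+517/3.3,170+355/3.3,163.7),q(200+416/3.3,170+485/3.3,163.7))
E
```

```text
plane x=ay+bz+c [ 2.50000e-03 -9.60000e-03 -2.21075e+01]  n 7498
z range by |y|<2: [-21.81268661  25.96501597] y range [-21.16817389  23.18193136]
circle y,z,r ((1.458898663520813, 2.3793864250183105), 24.598108291625977)
hub [-23.36   2.     1.  ]
slots [-23.36 -10.3   -4.87] [-23.34  14.43  -4.44] [-23.38   1.75  14.71]
```

```bash
python3 - <<'E'
from h import *
for n in("w6","w7"):
    s,p,d,m,P=wristshot(n);print(s["position"],s["joint_pos"].round(4),s["ft_force"],s["grip_width"]);heldhub(n,s)
crop(p,200,170,240,180,3.3,"pics/w7d.png")
E
```

```text
[ 447.61337893 -327.00731629  140.34073109] [-0.7652 -0.0401  1.862   0.      1.3217 -2.0028] [ 0.17975564  0.52597103 -3.03206353] 44.76941591661819
plane x=ay+bz+c [ 3.20000e-03 -2.40000e-03 -2.04257e+01]  n 7125
z range by |y|<2: [-22.83998022  24.87554586] y range [-20.75664121  23.14724766]
circle y,z,r ((2.4623961448669434, 1.5071097612380981), 25.00797462463379)
[ 447.17157224 -326.56921928  139.21409839] [-0.7652 -0.0391  1.863   0.      1.3217 -2.0029] [ 0.38862884 -1.12172554 -2.14245268] 45.41352446970743
plane x=ay+bz+c [ 3.20000e-03 -2.60000e-03 -2.04158e+01]  n 7145
z range by |y|<2: [-22.91657103  24.63730254] y range [-20.74365386  23.17326267]
circle y,z,r ((1.5143144130706787, 1.2951712608337402), 24.748842239379883)
```

View pics/w7d.png

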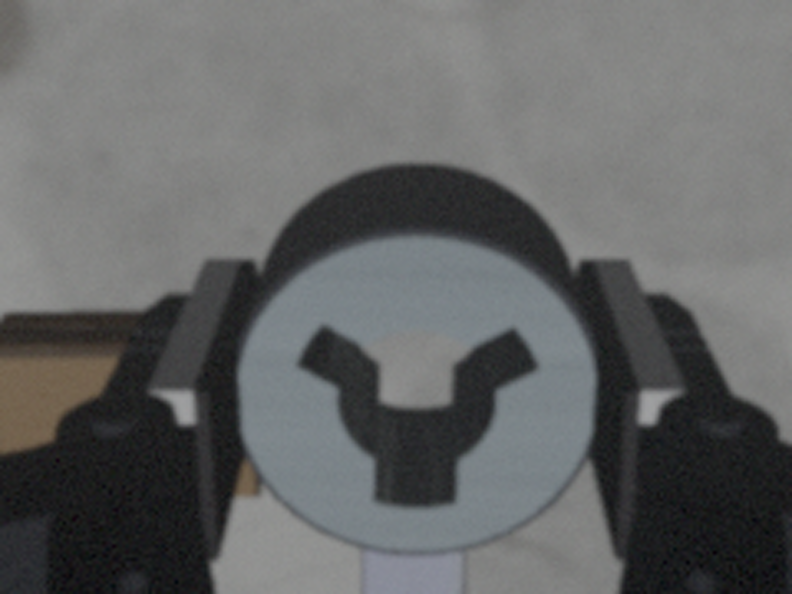

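>>> {"fn": "servo_tool", "kwargs": {
  "increments": "0 0 0.02 0.03 -3; 0 0.003 0.055 0.06 -8; 0 0.006 0.09 0.06 -14; 0 0.01 0.13 0.06 -20; 0 0.012 0.17 0.06 -26; 0 0.015 0.21 0.06 -32; 0 0.02 0.25 0.06 -38; 0 0.025 0.29 0.06 -44; 0 0.03 0.33 0.06 -50; 0 0.04 0.37 0.06 -56"
}}

```text
t: 9.85
position: [486.9, 44.0, 199.1]
eef_rot: [0.431, 0.561, -0.433, 0.559]
ft_force: [0.3, -0.5, -1.6]
grip_width: 45.3
```

>>> {"fn": "servo_tool", "kwargs": {
  "increments": "0 0.01 0.03 0 -3; 0 0.02 0.06 0 -6.3; 0 0.035 0.09 0 -6.3; 0 0.045 0.11 0 -6.3; 0 0.052 0.122 0 -6.3; 0 0.052 0.125 -0.01 -6.3; 0 0.052 0.125 -0.02 -6.3; 0 0.052 0.125 -0.02 -6.3"
}}

```text
t: 10.65
position: [538.3, 166.1, 177.9]
eef_rot: [0.46, 0.537, -0.463, 0.535]
ft_force: [-0.7, -0.1, -2.3]
grip_width: 45.4
```

```bash
python3 - <<'E'
from h import *
s,p,d,m,P=wristshot("w8");T=tool(s)
print(s["t"],s["position"],s["joint_pos"].round(4),s["ft_force"],s["grip_width"],np.degrees(np.arctan2(T[1,1],T[0,1])));heldhub("w8",s)
E
```

```text
10.65 [538.26350419 166.10906464 177.91357216] [ 1.6740e-01 -5.1100e-02  1.8072e+00 -4.0000e-04  1.3913e+00  1.8200e-02] [-0.74792492 -0.14477003 -2.31727277] 45.38174761250777 8.554992998686835
plane x=ay+bz+c [-6.00000e-04 -2.40000e-03 -2.04264e+01]  n 7345
z range by |y|<2: [-24.47567231  23.21456048] y range [-22.2976819   23.10339728]
circle y,z,r ((0.6468315720558167, -0.31186872720718384), 24.72747039794922)
```

View pics/w8.png

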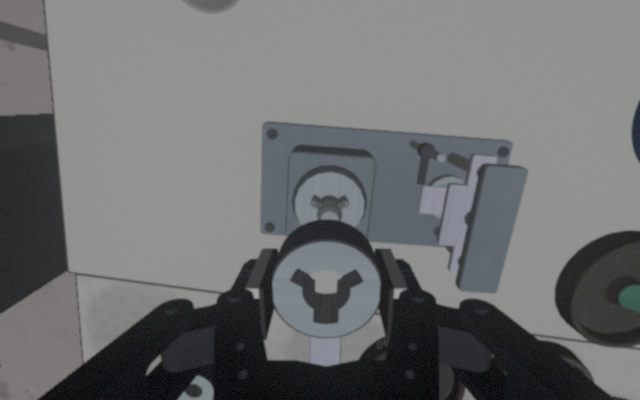

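```bash
python3 - <<'E'
from h import *
a=np.load("pics/w7.npz")["p"];b=np.load("pics/w8.npz")["p"]
A=a[210:350,240:410];B=b[210:350,240:410]
cv2.imwrite("pics/ab.png",cv2.resize(np.hstack([A,B])[:,:,::-1],None,fx=2.3,fy=2.3,interpolation=cv2.INTER_CUBIC))
m=bot.camera_model("wrist")
for n in("w7","w8"):
    z=np.load(f"pics/{n}.npz");print(n,z["P"].round(3)[:3], z["d"][300,350],z["d"][255,326])
E
```

```text
w7 [[ 3.27000e-01 -9.04000e-01 -2.74000e-01  3.77234e+02]
 [ 9.45000e-01  3.14000e-01  9.20000e-02 -3.00492e+02]
 [ 2.00000e-03 -2.89000e-01  9.57000e-01  2.81531e+02]] 139.27068 133.55634
w8 [[ 9.89000e-01 -1.44000e-01 -3.80000e-02  5.28241e+02]
 [ 1.49000e-01  9.45000e-01  2.90000e-01  2.42242e+02]
 [-6.00000e-03 -2.93000e-01  9.56000e-01  3.19923e+02]] 140.34018 133.56764
```

View pics/ab.png

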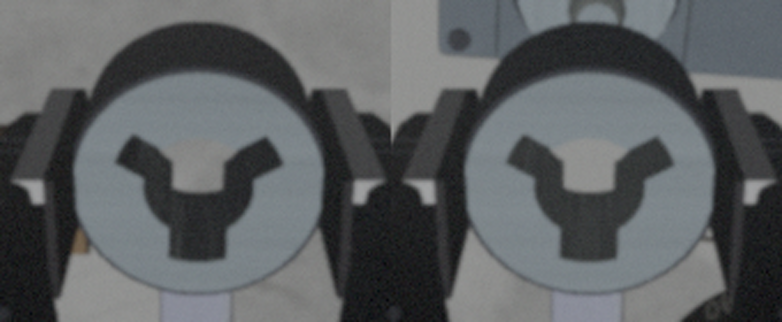

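```bash
python3 - <<'E'
from h import *
m=bot.camera_model("wrist");H=m["hand_eye"];print(H.round(4)[:3])
for n in("w5","w7","w8"):
    z=np.load(f"pics/{n}.npz");L=cloud(m,H,z["d"])
    print(n,(z["P"]@np.linalg.inv(H)).round(4)[:3])
    yy,xx=np.indices(z["d"].shape)
    mk=(np.hypot(xx-326,yy-289)<58)&(abs(L[...,0]+20.4)<2.5);X=L[mk]
    print(np.percentile(X[abs(X[:,1])<4][:,2],[1,99]),np.percentile(X[:,1],[.5,99.5]),np.median(X[:,0]))
    cv2.imwrite(f"pics/mk_{n}.png",mk.astype(np.uint8)*255)
E
```

```text
[[ 2.000000e-04  2.920000e-01 -9.564000e-01 -1.420534e+02]
 [ 1.000000e+00 -1.000000e-04  2.000000e-04  5.878000e-01]
 [ 0.000000e+00 -9.564000e-01 -2.920000e-01 -7.670530e+01]]
w5 [[ 1.900000e-03  3.270000e-01  9.450000e-01  4.505485e+02]
 [-2.000000e-04  9.450000e-01 -3.270000e-01 -3.268540e+02]
 [-1.000000e+00  4.000000e-04  1.800000e-03  1.423180e+02]]
[-24.34116245  23.42020993] [-22.23323456  23.02683407] -20.54196756113945
w7 [[-2.200000e-03  3.270000e-01  9.450000e-01  4.492213e+02]
 [ 3.600000e-03  9.450000e-01 -3.270000e-01 -3.256223e+02]
 [-1.000000e+00  2.700000e-03 -3.200000e-03  1.392300e+02]]
[-24.50307615  23.20840853] [-22.24529092  23.05803248] -20.549020505540142
w8 [[-5.700000e-03  9.889000e-01  1.488000e-01  5.382635e+02]
 [-1.400000e-03  1.488000e-01 -9.889000e-01  1.661091e+02]
 [-1.000000e+00 -5.800000e-03  5.000000e-04  1.779136e+02]]
[-24.37614979  23.21872546] [-22.23380552  23.03636816] -20.53145074832664
```

```bash
for i in 1 2 3; do python3 - <<'E'
from h import *
for _ in range(3):
    H=bot.camera_model("wrist")["hand_eye"];s=bot.get_state();print(H[:3,3].round(2),H[:3,2].round(4),bot.camera_model("top")["pose"][:3,3].round(1),s["position"].round(2),s["t"])
E
done
```

```text
[-142.05    0.59  -76.71] [-9.564e-01  2.000e-04 -2.920e-01] [ 234.2  -24.4 1675. ] [538.86 166.17 179.09] 10.7
[-142.05    0.59  -76.71] [-9.564e-01  2.000e-04 -2.920e-01] [ 234.2  -24.4 1675. ] [538.86 166.17 179.09] 10.7
[-142.05    0.59  -76.71] [-9.564e-01  2.000e-04 -2.920e-01] [ 234.2  -24.4 1675. ] [538.86 166.17 179.09] 10.7
[-142.05    0.59  -76.71] [-9.564e-01  2.000e-04 -2.920e-01] [ 234.2  -24.4 1675. ] [538.86 166.17 179.09] 10.7
[-142.05    0.59  -76.71] [-9.564e-01  2.000e-04 -2.920e-01] [ 234.2  -24.4 1675. ] [538.86 166.17 179.09] 10.7
[-142.05    0.59  -76.71] [-9.564e-01  2.000e-04 -2.920e-01] [ 234.2  -24.4 1675. ] [538.86 166.17 179.09] 10.7
[-142.05    0.59  -76.71] [-9.564e-01  2.000e-04 -2.920e-01] [ 234.2  -24.4 1675. ] [538.86 166.17 179.09] 10.7
[-142.05    0.59  -76.71] [-9.564e-01  2.000e-04 -2.920e-01] [ 234.2  -24.4 1675. ] [538.86 166.17 179.09] 10.7
[-142.05    0.59  -76.71] [-9.564e-01  2.000e-04 -2.920e-01] [ 234.2  -24.4 1675. ] [538.86 166.17 179.09] 10.7
```

```bash
python3 - <<'E'
from h import *
b=np.load("pics/w8.npz")["p"];crop(b,280,155,100,75,7.5,"pics/w8c.png")
E
```

```text
(no output)
```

View pics/w8c.png

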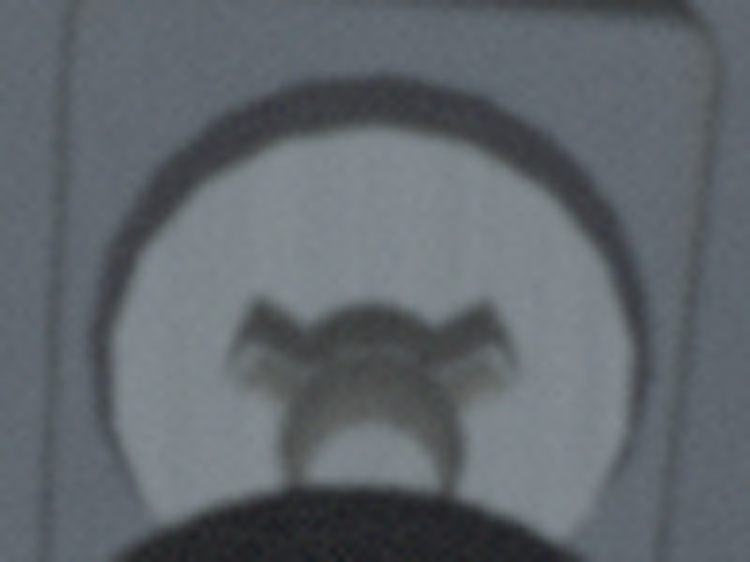

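```bash
python3 - <<'E'
from h import *
m=bot.camera_model("wrist");H=m["hand_eye"]
z=np.load("pics/w8.npz");L=cloud(m,H,z["d"])
fl=L[178:192,320:340,0];print("flange tool x",np.median(fl))
xf=np.median(fl)
def atx(u,v,x):
    r=H[:3,:3]@np.array([(u-m["cx"])/m["fx"],-(v-m["cy"])/m["fy"],-1.]);o=H[:3,3];return o+r*(x-o[0])/r[0]
print("flange",atx(329.9,205.4,xf),"nose",atx(329.5,219.8,xf-30))
xh=-20.5
print("hub",atx(200+418/3.3,170+393/3.3,xh), "depth hub",(23.04-22.23)/2,(23.2-24.4)/2)
# slot/teeth angles
a=atx(280+247/7.5,155+335/7.5,xf-19);b=atx(280+503/7.5,155+335/7.5,xf-19);print("teeth",a,b,np.degrees(np.arctan2(b[2]-a[2],b[1]-a[1])))
a=atx(200+320/3.3,170+352/3.3,xh);b=atx(200+517/3.3,170+355/3.3,xh);print("slots",a,b,np.degrees(np.arctan2(b[2]-a[2],b[1]-a[1])))
E
```

```text
flange tool x 97.56959435389453
flange [97.56959435  3.60805776 -0.75293453] nose [6.75695944e+01 2.99426747e+00 1.81834092e-02]
hub [-20.5          0.8860509   -1.09582548] depth hub 0.40499999999999936 -0.5999999999999996
teeth [ 78.56959435  -8.5717775  -11.00177234] [ 78.56959435  15.41918161 -11.00299477] -0.0029194240277679246
slots [-20.5        -11.50558515  -6.99251312] [-20.5         13.40734666  -6.56854499] 0.9749651427317765
```

>>> {"fn": "servo_tool", "kwargs": {
  "increments": "0 0.0015 0 -0.015 1; 0 0.0027 0 -0.035 1; 0 0.0027 0 -0.05 1; 0 0.0027 0 -0.052 1; 0 0.0027 0 -0.052 1; 0 0.0027 0 -0.052 1"
}}

```text
t: 11.3
position: [543.6, 167.3, 130.3]
eef_rot: [0.457, 0.54, -0.456, 0.54]
ft_force: [0.2, -0.1, -1.8]
grip_width: 45.3
```

```bash
python3 - <<'E'
from h import *
s,p,d,m,P=wristshot("w9");T=tool(s)
print(s["t"],s["position"],s["ft_force"],s["grip_width"],np.degrees(np.arctan2(T[1,1],T[0,1])),m["hand_eye"][:3,3])
crop(p,240,200,180,140,4.4,"pics/w9c.png")
E
```

```text
11.3 [543.63496426 167.32500984 130.26825886] [ 0.15535308 -0.07928884 -1.7711394 ] 45.3411861269398 9.609647949102179 [-142.049032      0.62091604  -76.69386469]
```

View pics/w9c.png

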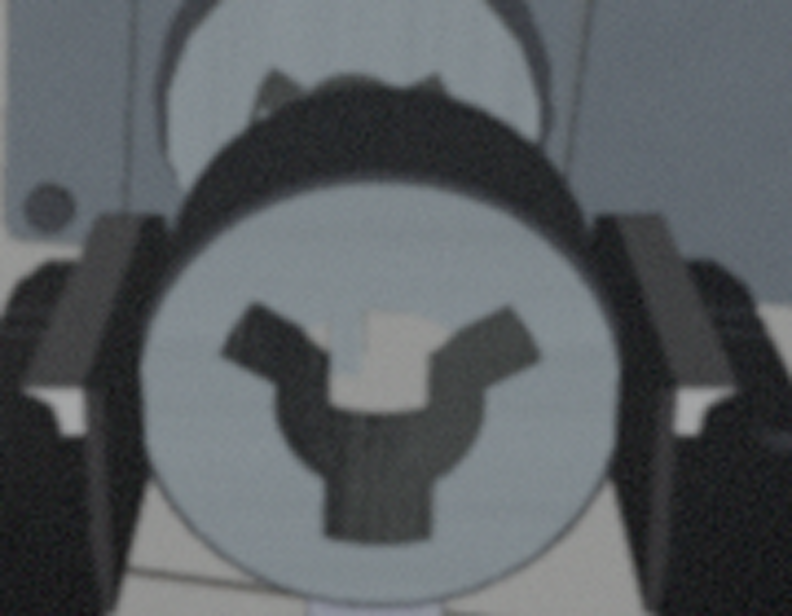

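```bash
cat >> h.py <<'E'
def atx(m,u,v,x):
    H=m["hand_eye"];r=H[:3,:3]@np.array([(u-m["cx"])/m["fx"],-(v-m["cy"])/m["fy"],-1.]);o=H[:3,3];return o+r*(x-o[0])/r[0]
E
python3 - <<'E'
from h import *
b=np.load("pics/w9.npz")["p"];crop(b,270,170,110,70,7,"pics/w9d.png")
s=bot.get_state();print(s["position"])
E
```

```text
[543.79346314 167.38407367 130.5329189 ]
```

View pics/w9d.png

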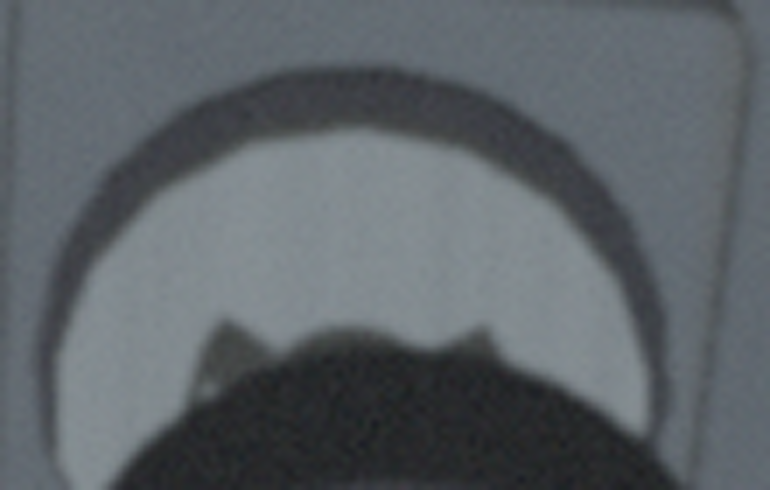

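```bash
python3 - <<'E'
from h import *
m=bot.camera_model("wrist");H=m["hand_eye"];print(H[:3,3])
def go(n,sl,L_,R_,top):
    z=np.load(f"pics/{n}.npz");L=cloud(m,H,z["d"]);xf=np.median(L[sl][...,0]);l=atx(m,*L_,xf);r=atx(m,*R_,xf);t=atx(m,*top,xf)
    print(n,"xf",xf.round(1),"L",l.round(2),"R",r.round(2),"ctr y",((l+r)/2)[1].round(2),"ctr z",(t[2]+27).round(2))
go("w8",np.s_[178:192,320:340],(280+112/7.5,155+375/7.5),(280+637/7.5,155+375/7.5),(280+374/7.5,155+127/7.5))
go("w9",np.s_[195:210,310:330],(270+55/7,170+400/7),(270+651/7,170+390/7),(270+355/7,170+128/7))
z=np.load("pics/w9.npz");L=cloud(m,H,z["d"]);yy,xx=np.indices(z["d"].shape)
mk=(np.hypot(xx-326,yy-289)<58)&(abs(L[...,0]+20.4)<2.5);X=L[mk]
print("hub",np.percentile(X[abs(X[:,1])<4][:,2],[1,99]),np.percentile(X[:,1],[.5,99.5]),np.median(X[:,0]))
print("hub sides",atx(m,240+142/4.4,200+370/4.4,-20.5),atx(m,240+620/4.4,200+370/4.4,-20.5))
E
```

```text
[-142.049032      0.62091604  -76.69386469]
w8 xf 97.6 L [ 97.57 -23.18  -1.06] R [97.57 30.52 -1.07] ctr y 3.67 ctr z 0.13
w9 xf 49.9 L [ 49.92 -29.57  -1.53] R [49.92 23.84 -2.49] ctr y -2.87 ctr z 0.29
hub [-24.44431347  23.47942106] [-22.20177467  23.07730764] -20.54652236322844
hub sides [-20.5        -21.93977964  -3.47681724] [-20.5         23.71337986  -3.48103307]
```

>>> {"fn": "servo_tool", "kwargs": {
  "increments": "0 -0.0034 -0.0016 0 0; 0 -0.0034 -0.0016 0 0; 0 -0.0034 -0.0016 0 0; 0 -0.0034 -0.0016 0 0; 0 -0.0034 -0.0016 0 0"
}}

```text
t: 11.85
position: [539.7, 165.7, 129.4]
eef_rot: [0.456, 0.54, -0.456, 0.54]
ft_force: [0.5, 0.1, -2.3]
grip_width: 45.5
```

```bash
python3 - <<'E'
from h import *
s,p,d,m,P=wristshot("w10");T=tool(s)
print(s["t"],s["position"],s["ft_force"],s["grip_width"],np.degrees(np.arctan2(T[1,1],T[0,1])),m["hand_eye"][:3,3])
crop(p,270,170,110,70,7,"pics/w10d.png");crop(p,240,200,180,140,4.4,"pics/w10c.png")
E
```

```text
11.85 [539.66359271 165.7127354  129.44874913] [ 0.5339385   0.14003774 -2.33451926] 45.48344498929634 9.609724163941271 [-142.05026599    0.6219778   -76.69387457]
```

View pics/w10d.png

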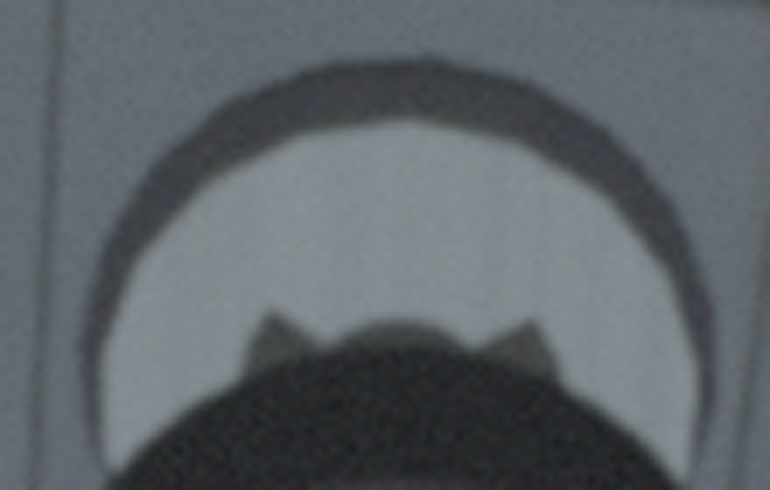

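View pics/w10c.png

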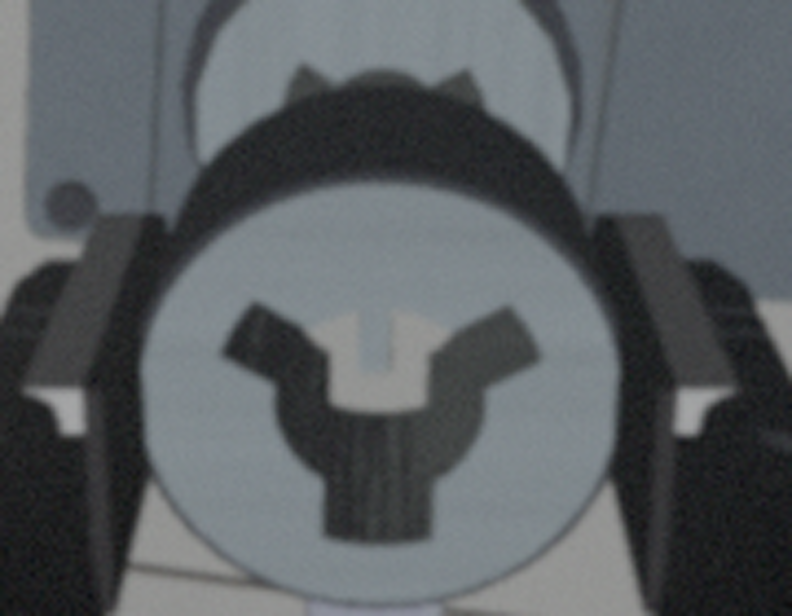

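>>> {"fn": "servo_tool", "kwargs": {
  "increments": "0 0 0 -0.008 0; 0 0 0 -0.014 0; 0 0 0 -0.018 0; 0 0 0 -0.021 0; 0 0 0 -0.023 0; 0 0 0 -0.023 0"
}}

```text
t: 12.5
position: [539.4, 165.6, 105.9]
eef_rot: [0.456, 0.54, -0.457, 0.54]
ft_force: [0.3, -0.0, -2.4]
grip_width: 45.5
```

>>> {"fn": "servo_tool", "kwargs": {
  "increments": "0 0 0 -0.002 0; 0 0 0 -0.003 0; 0 0 0 -0.004 0; 0 0 0 -0.005 0; 0 0 0 -0.005 0"
}}

```text
t: 13.0
position: [539.5, 165.7, 101.2]
eef_rot: [0.456, 0.54, -0.456, 0.54]
ft_force: [0.4, 1.1, -2.0]
grip_width: 45.3
```

>>> {"fn": "servo_tool", "kwargs": {
  "increments": "0 0 0 -0.002 0; 0 0 0 -0.004 0; 0 0 0 -0.006 0; 0 0 0 -0.007 0; 0 0 0 -0.007 0"
}}

```text
t: 13.5
position: [539.5, 165.8, 94.1]
eef_rot: [0.456, 0.54, -0.456, 0.54]
ft_force: [-0.3, 0.5, -2.1]
grip_width: 45.3
```

>>> {"fn": "servo_tool", "kwargs": {
  "increments": "0 0 0 -0.002 0; 0 0 0 -0.004 0; 0 0 0 -0.006 0; 0 0 0 -0.007 0; 0 0 0 -0.008 0; 0 0 0 -0.008 0"
}}

```text
t: 14.1
position: [539.6, 165.7, 86.2]
eef_rot: [0.456, 0.54, -0.456, 0.54]
ft_force: [1.3, 1.9, -3.3]
grip_width: 45.7
```

>>> {"fn": "servo_tool", "kwargs": {
  "increments": "0 0 0 -0.001 0; 0 0 0 -0.002 0; 0 0 0 -0.003 0; 0 0 0 -0.003 0"
}}

```text
t: 14.5
position: [539.7, 165.7, 83.7]
eef_rot: [0.456, 0.54, -0.456, 0.54]
ft_force: [-0.6, 0.7, 0.2]
grip_width: 45.3
```

```bash
python3 - <<'E'
from h import *
s=bot.get_state();print(s["t"],s["position"],s["ft_force"],s["moment"],s["joint_pos"].round(3))
E
```

```text
14.5 [539.71259133 165.73774953  83.69110481] [-0.60350413  0.73171391  0.18964689] [ 0.08405288  0.15303993 -0.02748481] [ 0.166  0.048  1.876  0.     1.218 -0.002]
```

>>> {"fn": "servo_tool", "kwargs": {
  "increments": "0 0 0 -0.001 0; 0 0 0 -0.001 0; 0 0 0 -0.001 0"
}}

```text
t: 14.8
position: [539.7, 165.7, 83.6]
eef_rot: [0.456, 0.54, -0.456, 0.54]
ft_force: [-3.4, 0.1, 5.8]
grip_width: 45.5
```

```bash
python3 - <<'E'
from h import *
s=bot.get_state();print(s["t"],s["position"],s["ft_force"],s["moment"],s["joint_pos"].round(3))
E
```

```text
14.8 [539.72179677 165.74387214  83.63732733] [-3.39184457  0.08828085  5.77264532] [ 0.01948387  0.67062799 -0.03597051] [ 0.166  0.048  1.876 -0.     1.218 -0.002]
```

>>> {"fn": "servo_tool", "kwargs": {
  "increments": "0 0 0 0.0005 0; 0 0 0 0.0005 -3; 0 0 0 0.0005 -7; 0 0 0 0.0005 -11; 0 0 0 0.0005 -15; 0 0 0 0.0005 -15; 0 0 0 0.0005 -15",
  "force": 110
}}

```text
t: 15.5
position: [540.2, 166.2, 83.8]
eef_rot: [0.523, 0.476, -0.522, 0.476]
ft_force: [-1.8, 2.6, 5.1]
grip_width: 44.3
```

```bash
python3 - <<'E'
from h import *
s,p,d,m,P=wristshot("w11");T=tool(s)
print(s["t"],s["position"],s["ft_force"],s["moment"],s["grip_width"],np.degrees(np.arctan2(T[1,1],T[0,1])))
E
```

```text
15.5 [540.16746254 166.19114103  83.81349436] [-1.82886986  2.63768777  5.10096168] [0.37124529 0.36000612 0.03633639] 44.330430441859974 -5.306972620191662
```

View pics/w11.png

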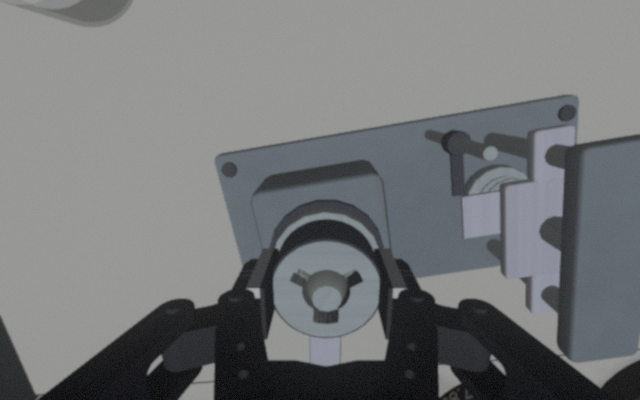

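```bash
cat >> h.py <<'E'
def hts(name,tsl,rsl,s=None):
    z=np.load(f"pics/{name}.npz");m=bot.camera_model("wrist");P=z["P"];C=cloud(m,P,z["d"])
    t=C[tsl][...,2];r=C[rsl][...,2];print(name,"tongue",np.median(t).round(2),t.mean().round(2),t.std().round(2),"ref",np.median(r).round(2),r.mean().round(2),r.std().round(2),"diff",(t.mean()-r.mean()).round(2))
    return C
E
python3 - <<'E'
from h import *
np.set_printoptions(linewidth=250)
C=hts("w11",np.s_[200:230,470:494],np.s_[165:185,455:461])
print(C[135:245:4,440:505:3,2].round(0).astype(int))
# tester plane checks: base & housing tilt
for sl in(np.s_[120:140,540:560],np.s_[200:250,400:440],np.s_[185:250,225:245],np.s_[180:300,570:630],np.s_[180:190,280:370]):print(np.median(C[sl][...,2]))
E
```

```text
w11 tongue 73.51 73.94 8.04 ref 64.58 64.6 0.61 diff 9.35
[[ 48  59  62  67  69  68  69  68  69  70  20  18  19  20  20  21  24  27  30  31  35  37]
 [ 51  64  68  69  69  69  72  75  76  78  68  19  19  19  19  22  26  30  32  38  38  43]
 [ 59  65  67  69  70  71  74  78  81  83  85  88  90  91  93  22  27  32  35  38  40  42]
 [ 19  63  67  69  69  70  74  79  81  86  87  89  93  95  97  99  99 100  99  37  40  45]
 [ 19  19  63  70  69  69  69  68  80  84  88  91  95  96  98  99 100 100 100  19  20  41]
 [ 20  19  18  63  64  65  68  65  19  20  19  88  93  96  98 100  99  99  99  20  20  19]
 [ 19  18  20  20  66  65  64  65  19  19  19  19  18  20  19 100  99  99  20  19  18  19]
 [ 19  19  20  19  65  65  64  64  19  19  19  20  18  19  19  19  19  19  19  20  20  20]
 [ 19  20  19  19  65  65  65  64  20  18  19  19  19  20  18  23  24  27  29  30  31  30]
 [ 20  20  19  20  64  64  64  65  19  19  19  18  21  24  26  31  32  31  31  31  32  30]
 [ 19  19  20  19  65  64  66  64  19  20  21  22  26  27  30  31  30  30  29  30  30  31]
 [ 19  19  20  19  66  64  65  66  18  20
[... 898 characters left out ...]
  71  73  73  73  73  73  73  73  73  73  74  73  74  74  77]
 [ 19  19  19  19  19  20  19  19  74  74  73  75  74  73  74  73  74  73  73  74  75  78]
 [ 20  20  19  19  20  19  19  19  73  72  73  73  73  73  74  73  73  73  75  74  73  76]
 [ 18  19  20  19  19  20  20  20  73  73  74  74  74  74  74  74  72  74  74  73  74  76]
 [ 19  20  19  20  19  19  19  19  74  73  73  75  75  73  73  21  21  19  19  17  74  77]
 [ 19  19  20  19  19  18  20  19  19  19  20  19  19  19  20  19  20  20  22  22  74  77]
 [ 19  19  20  20  20  20  19  20  21  19  19  20  20  19  19  19  22  24  27  28  74  77]]
78.49030889841453
19.235718612407524
18.91996702834024
115.04854169062133
65.45004874916393
```

>>> {"fn": "servo_tool", "kwargs": {
  "increments": "0 0 0 0 -4; 0 0 0 0 -8; 0 0 0 0 -12; 0 0 0 0 -16; 0 0 0 0 -20; 0 0 0 0 -20; 0 0 0 0 -20"
}}

```text
t: 16.25
position: [540.8, 166.2, 83.9]
eef_rot: [0.598, 0.378, -0.596, 0.379]
ft_force: [3.0, 3.1, 4.1]
grip_width: 45.0
```

```bash
python3 - <<'E'
from h import *
s,p,d,m,P=wristshot("w12");T=tool(s)
print(s["t"],s["position"],s["ft_force"],s["moment"],s["grip_width"],np.degrees(np.arctan2(T[1,1],T[0,1])))
E
```

```text
16.25 [540.83045175 166.1713822   83.86051334] [3.0043024  3.05685824 4.08223301] [ 0.556608   -0.25652536  0.09978543] 44.95607195962392 -25.28903153134528
```

View pics/w12.png

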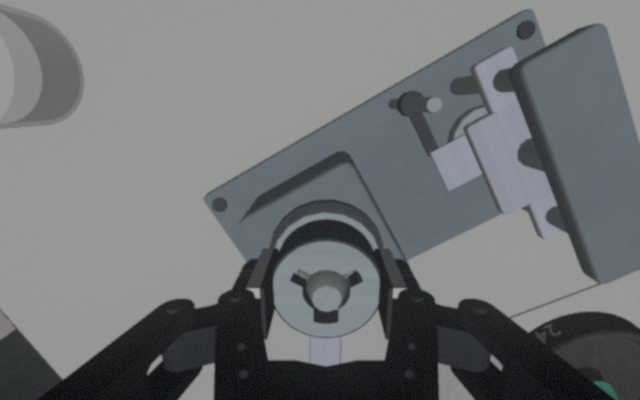

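```bash
cat >> h.py <<'E'
def hp(name,tp,rp):
    z=np.load(f"pics/{name}.npz");m=bot.camera_model("wrist");C=cloud(m,z["P"],z["d"])
    for n,pl in(("tongue",tp),("ref",rp)):
        k=np.zeros(z["d"].shape,np.uint8);cv2.fillPoly(k,[np.array(pl,np.int32)],1);v=C[k>0][:,2];print(n,len(v),np.median(v).round(2),v.mean().round(2),v.std().round(2))
E
python3 - <<'E'
from h import *
hp("w12",[(437,155),(464,142),(476,170),(451,184)],[(416,120),(422,117),(433,140),(427,144)])
p=np.load("pics/w12.npz")["p"];crop(p,385,80,110,120,5,"pics/w12c.png")
E
```

```text
tongue 972 66.7 67.69 12.5
ref 209 64.69 65.43 11.16
```

View pics/w12c.png

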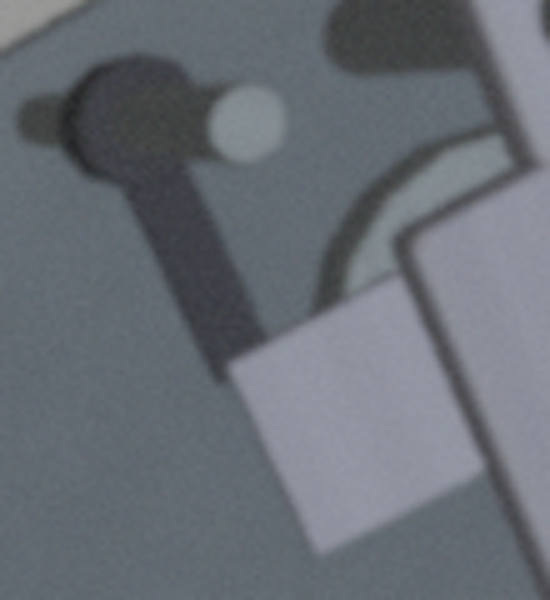

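>>> {"fn": "servo_tool", "kwargs": {
  "increments": "0 0 0 0 -2; 0 0 0 0 -4; 0 0 0 0 -4.8; 0 0 0 0 -4.8; 0 0 0 0 -4.8"
}}

```text
t: 16.8
position: [541.0, 166.1, 83.9]
eef_rot: [0.614, 0.353, -0.611, 0.353]
ft_force: [4.2, 4.2, 3.9]
grip_width: 44.7
```

```bash
python3 - <<'E'
from h import *
s,p,d,m,P=wristshot("w13");T=tool(s)
print(s["t"],s["position"],s["ft_force"],s["moment"],s["grip_width"],np.degrees(np.arctan2(T[1,1],T[0,1])))
crop(p,360,60,140,120,5,"pics/w13c.png")
E
```

```text
16.8 [541.01980065 166.12250235  83.87289208] [4.17318662 4.17194239 3.91022705] [ 0.6430953  -0.38427407  0.33832928] 44.706997434686535 -30.072928202671502
```

View pics/w13c.png

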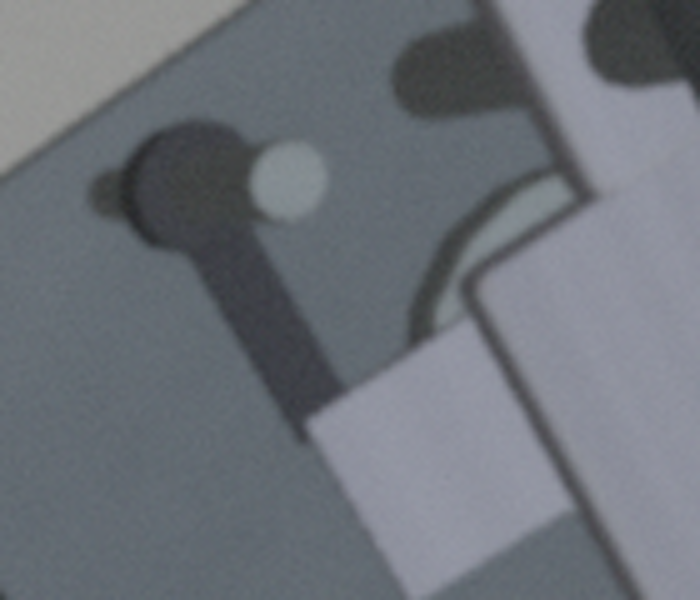

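```bash
python3 - <<'E'
from h import *
f=lambda L:[(360+x/5,60+y/5) for x,y in L]
hp("w13",f([(335,432),(455,350),(550,500),(425,575)]),f([(220,260),(255,250),(322,380),(298,400)]))
E
```

```text
tongue 1064 65.29 66.05 11.02
ref 232 64.73 64.71 0.67
```

>>> {"fn": "servo_tool", "kwargs": {
  "increments": "0 0 0 0 -0.7; 0 0 0 0 -1.3; 0 0 0 0 -1.3; 0 0 0 0 -1.3"
}}

```text
t: 17.25
position: [541.1, 166.1, 83.9]
eef_rot: [0.618, 0.346, -0.615, 0.347]
ft_force: [3.9, 3.2, 3.6]
grip_width: 44.8
```

```bash
python3 - <<'E'
from h import *
f=lambda L:[(360+x/5,60+y/5) for x,y in L]
for n in("w14","w15","w16"):
    s,p,d,m,P=wristshot(n);T=tool(s)
    hp(n,f([(335,425),(455,345),(540,485),(425,560)]),f([(225,260),(250,250),(318,375),(304,390)]))
print(s["t"],s["position"],s["ft_force"],s["moment"],np.degrees(np.arctan2(T[1,1],T[0,1])))
crop(p,360,60,140,120,5,"pics/w14c.png")
E
```

```text
tongue 969 64.84 65.83 12.67
ref 168 64.82 65.77 12.43
tongue 969 64.84 65.67 11.57
ref 168 64.65 65.59 12.44
tongue 969 64.85 65.55 10.36
ref 168 64.76 65.73 12.43
17.35 [541.04781637 166.11348561  83.88836748] [3.67774333 4.73255659 3.95260003] [ 0.6280488  -0.38979316  0.37448452] -31.370076020407282
```

View pics/w14c.png

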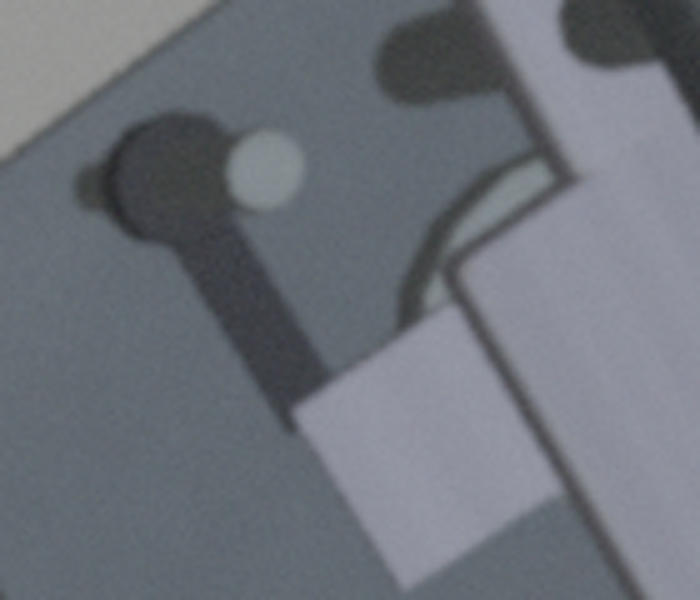

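>>> {"fn": "servo_tool", "kwargs": {
  "increments": "0.06 0 0 0 0; 0.075 0 0 0 0; 0.0854 0 0 0 0; 0.0854 0 0 0 0; 0.0854 0 0 0 0; 0.0854 0 0 0 0"
}}

```text
t: 18.0
position: [539.5, 165.6, 82.7]
eef_rot: [-0.617, -0.346, 0.617, -0.346]
ft_force: [-0.6, -0.4, -0.2]
grip_width: 85.0
```

>>> {"fn": "servo_tool", "kwargs": {
  "increments": "0.0854 0 0 0.01 0; 0.0854 0 0 0.03 0; 0.0854 0 0 0.06 0; 0.0854 0 0 0.095 0; 0.0854 0 0 0.095 0; 0.0854 0 0 0.095 0"
}}

```text
t: 18.6
position: [540.5, 165.8, 179.9]
eef_rot: [0.618, 0.345, -0.616, 0.346]
ft_force: [-0.3, -0.7, 0.2]
grip_width: 85.5
```

```bash
python3 - <<'E'
from h import *
s,p,d,m,P=wristshot("w17")
print(s["t"],s["position"],s["ft_force"],s["grip_width"])
E
```

```text
18.6 [540.49173725 165.82749521 179.90459635] [-0.28700698 -0.68302188  0.15494245] 85.52891715490495
```

View pics/w17.png

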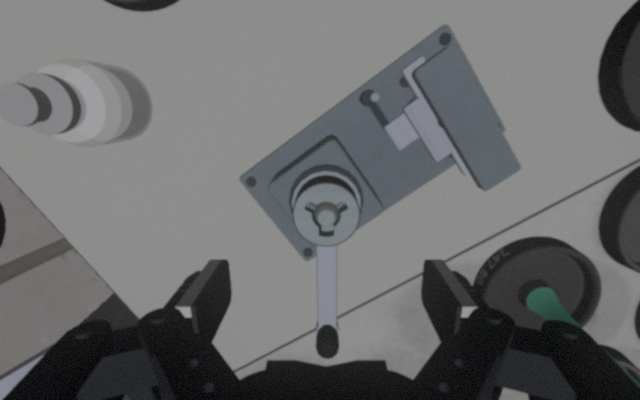

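>>> {"fn": "servo_tool", "kwargs": {
  "increments": "0.0854 0.007 0 0 8; 0.0854 0.014 0 0 16; 0.0854 0.021 0 0 24; 0.0854 0.028 0 0 32; 0.0854 0.035 0 0 40; 0.0854 0.042 0 0 48; 0.0854 0.05 0 0 56; 0.0854 0.06 0 0 64; 0.0854 0.065 0 0 72; 0.0854 0.065 0 0 80"
}}

```text
t: 19.65
position: [604.0, 165.4, 175.5]
eef_rot: [0.248, 0.663, -0.249, 0.661]
ft_force: [-1.3, 0.2, -0.2]
grip_width: 85.3
```

>>> {"fn": "servo_tool", "kwargs": {
  "increments": "0.0854 0 0 0 8; 0.0854 0 0 0 16; 0.0854 0 0 0 24; 0.0854 0 0 0 32; 0.0854 0 0 0 40; 0.0854 0 0 0 40; 0.0854 0 0 0 40; 0.0854 0 0 0 40"
}}

```text
t: 20.45
position: [604.2, 165.6, 177.1]
eef_rot: [0.01, 0.708, -0.01, 0.707]
ft_force: [0.3, -0.6, 0.1]
grip_width: 85.2
```

```bash
python3 - <<'E'
from h import *
for n in("w18","w19","w20"):
    s,p,d,m,P=wristshot(n)
print(s["t"],s["position"],s["ft_force"])
crop(p,300,170,130,90,6,"pics/w20c.png")
E
```

```text
20.55 [604.44373011 165.64973408 177.50050297] [ 0.74391735  0.05992425 -0.89802496]
```

View pics/w20.png

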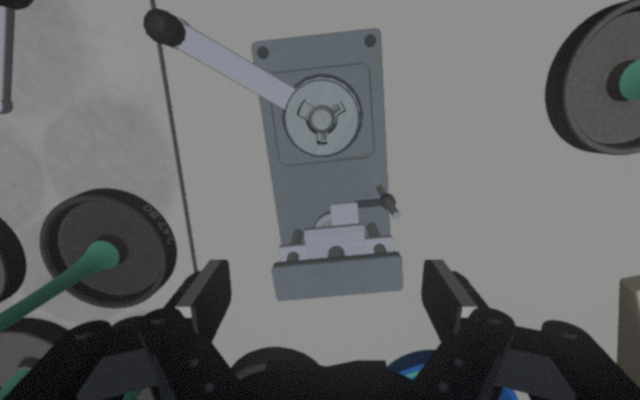

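View pics/w20c.png

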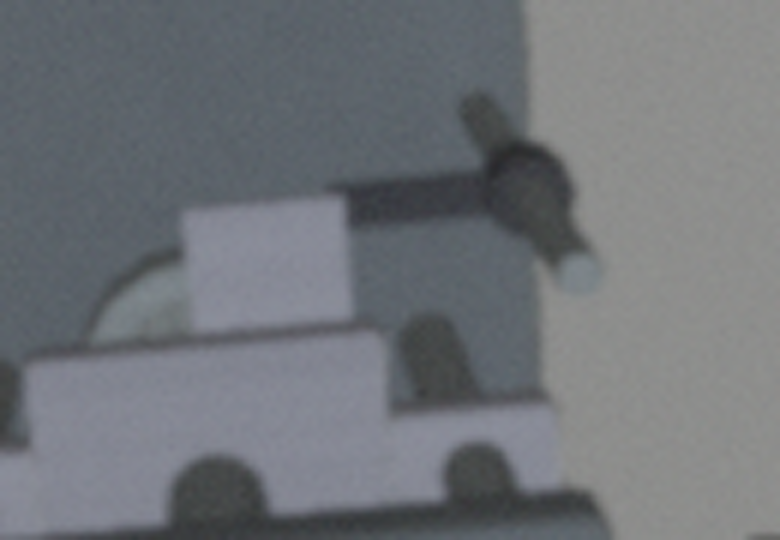

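```bash
python3 - <<'E'
from h import *
f=lambda L:[(300+x/6,170+y/6) for x,y in L]
for n in("w18","w19","w20"):
    hp(n,f([(195,220),(335,208),(345,312),(205,320)]),f([(360,195),(475,183),(475,205),(360,215)]))
z=np.load("pics/w20.npz");C=cloud(bot.camera_model("wrist"),z["P"],z["d"])
for n,sl in(("hubtop",np.s_[140:152,315:330]),("hub up",np.s_[86:96,315:330]),("hub left",np.s_[112:125,292:299]),("hub right",np.s_[110:125,348:356]),("nose",np.s_[115:122,318:326]),("house",np.s_[145:158,285:300]),("table",np.s_[100:180,400:500]),("arm",np.s_[63:67,225:232])):print(n,np.median(C[sl][...,2]).round(2))
E
```

```text
tongue 447 64.86 66.57 20.78
ref 90 64.86 73.25 45.68
tongue 447 64.81 64.81 0.64
ref 90 64.64 64.66 0.6
tongue 447 64.82 65.43 12.05
ref 90 64.8 64.78 0.62
hubtop 104.2
hub up 104.37
hub left 104.26
hub right 104.48
nose 110.51
house 67.46
table 5.42
arm 92.25
```

```bash
python3 - <<'E'
from rig import bot
print(bot.sign_off())
E
```

```text
the job is handed in; nothing more can be done
None
```

The job is handed in at about 20.6 s of the 72 s allowed. The toothed crank is on the tester's shaft, home on the flange, and the plate is level with the reference pointer.

**What I did:** I gripped the crank by its hub and lined it up over the shaft in the wrist camera. It slid down over the teeth until the flange stopped it, at about 8 N. I then turned it about 41° clockwise in four steps, looking at the plate after each one. I let go, lifted clear and looked once more.

**Last checks:**
- **Seating:** the hub's top reads 104.3 mm. With the camera's bias of about -0.6 mm that is about 104.9, against 105 expected. It reads the same all round the hub to within 0.3 mm.
- **Level:** the tongue reads 64.8 mm and the pointer 64.6 to 64.9 mm. The tongue is 0 to 0.2 mm above the pointer, so it has not been squeezed past.
- **Pointer setting:** its height is unchanged from the first picture (64.6 mm).

**Disagreements and what I did not check:**
- **Camera calibration:** the top camera placed the crank and shaft 5 to 7 mm off from the wrist camera in y. The wrist camera's calibration and the pose readings also shifted by 1 to 2 mm between readings. I therefore made the final alignment from the hub and shaft seen in the same picture. A first correction overshot by about 3 mm and I fixed it before going down.
- **Grip reading:** the fingers read about 45 mm on the 48 mm hub, but the hold was firm.
- **Other objects:** I took no last picture of the whole table. I saw no unexpected contact forces along the way.

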